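# Load the mould carrier and clip on its marker

## Task

Pack the emptied cheese moulds and press boards on the metal carrier for the washer: nest all the moulds, upright and fully home in one another, into one stack standing in the square pocket, and pile all the boards flat and squarely on the raised pad, flush with its outline. When everything is loaded, take the spring clip from its stand and clip it onto the upright end wall of the carrier, near the middle and pushed fully down, with the jaws gripping both sides. Leave the loose cheese and the jar where they are.

Things in the scene. Friction and masses are not known exactly. Their poses are not given: they have to be found in the camera images.
- mould0: White square cheese mould, mouth up, 62 mm high; one of 3 or 4 alike, absent ones None. Top 22 mm: straight collar, 66 mm wide (58 inside); below, a taper from 55 mm to a 38.6 mm foot. Nested square (any quarter turn), its collar step rests on the lower rim, so it sits 22 mm higher, with 1.5 mm side play. 80 g. Origin: centre of the foot's underside, z to the mouth, x and y square to the sides.
- mould1: White square cheese mould, mouth up, 62 mm high; one of 3 or 4 alike, absent ones None. Top 22 mm: straight collar, 66 mm wide (58 inside); below, a taper from 55 mm to a 38.6 mm foot. Nested square (any quarter turn), its collar step rests on the lower rim, so it sits 22 mm higher, with 1.5 mm side play. 80 g. Origin: centre of the foot's underside, z to the mouth, x and y square to the sides.
- mould2: White square cheese mould, mouth up, 62 mm high; one of 3 or 4 alike, absent ones None. Top 22 mm: straight collar, 66 mm wide (58 inside); below, a taper from 55 mm to a 38.6 mm foot. Nested square (any quarter turn), its collar step rests on the lower rim, so it sits 22 mm higher, with 1.5 mm side play. 80 g. Origin: centre of the foot's underside, z to the mouth, x and y square to the sides.
- mould3: White square cheese mould, mouth up, 62 mm high; one of 3 or 4 alike, absent ones None. Top 22 mm: straight collar, 66 mm wide (58 inside); below, a taper from 55 mm to a 38.6 mm foot. Nested square (any quarter turn), its collar step rests on the lower rim, so it sits 22 mm higher, with 1.5 mm side play. 80 g. Origin: centre of the foot's underside, z to the mouth, x and y square to the sides.
- board0: Wooden press board, one of 2 or 3 alike (absent ones read None): flat plate 100 mm (x) by 84 mm (y), 14 mm thick (z), about 90 g, lying flat; either face may be up. In the middle of each long side is a finger notch 40 mm long and 14 mm deep, so that the waist is 56 mm wide along y: grip there. Origin: centre of the plate, 7 mm above its underside.
- board1: Wooden press board, one of 2 or 3 alike (absent ones read None): flat plate 100 mm (x) by 84 mm (y), 14 mm thick (z), about 90 g, lying flat; either face may be up. In the middle of each long side is a finger notch 40 mm long and 14 mm deep, so that the waist is 56 mm wide along y: grip there. Origin: centre of the plate, 7 mm above its underside.
- board2: Wooden press board, one of 2 or 3 alike (absent ones read None): flat plate 100 mm (x) by 84 mm (y), 14 mm thick (z), about 90 g, lying flat; either face may be up. In the middle of each long side is a finger notch 40 mm long and 14 mm deep, so that the waist is 56 mm wide along y: grip there. Origin: centre of the plate, 7 mm above its underside.
- carrier_pocket (a point): Aluminium carrier, a fixed tray 150 by 310 mm, 8 mm thick: centre of the floor of its square pocket, 8 mm above the table. Pocket 47 mm square inside, lip 14 mm high; it takes a mould's foot. Carrier axes: y along its length from pocket to pad to end wall, x across, z up.
- carrier_pad (a point): Centre of the top of the carrier's grey raised pad, 125 mm from the pocket towards the end wall, 12 mm above the table, 4 mm proud of the tray. It has the outline of one board, notches too: 100 mm along the carrier's y, 84 mm along x. Carrier axes.
- carrier_edge (a point): Middle of the top edge of the carrier's upright end wall: 65 mm above the table, 8 mm thick (carrier y), 150 mm long (carrier x), 230 mm from the pocket and 105 mm from the pad. Carrier axes.
- stand_edge (a point): On the clip's grey stand (fixed foot 100 by 70 mm with an upright steel blade): middle of the blade's top edge, 65 mm above the table; the blade is 70 mm long (stand x) and 6 mm thick (stand y). The clip starts astride this blade.
- clip: Sprung steel clip, 40 mm wide (x), 80 mm high, 80 g, jaws down; y: closing direction, x: along the gripped edge. Origin: between the jaw tips, jaws shut. Hinge barrel, 8 mm thick, at z = 36 mm: an edge enters 32 mm deep, up to the barrel. Rubber pads 10 mm high at the tips. The body is the half at -y; with the clip held centred it leans by half the jaw angle.
- clip_grip (a point): Point on the clip between its two finger levers, 28 mm above the hinge barrel (z = 64 mm): pinch here along y. The levers are 46 mm long from the hinge and flare up and out, 23 mm over all at the hinge, 48 mm at the tips. Pinched together with 8 to 12 N they open the jaws, until the levers stand parallel, 23 mm over all.
- clip_jaw (a joint): Opening angle of the clip's jaws (rad): 0 shut (pads 3 mm apart), 0.56 full open (about 20 mm apart); about 0.1 on the 6 mm blade, about 0.16 on the 8 mm wall. A spring closes it.
- cheese0: Square cheese, 72 by 72 by 52 mm, bystander. Origin: centre of the underside.
- jar: Glass jar with steel cap, 68 mm across, 85 mm high, bystander. Origin: centre of the underside.

How it is judged:
On the way, in this order (a step that is already met when the one before it is completed fails the run):
1. all moulds are nested in the pocket and all boards piled squarely on the pad (horizontal distance between each of mould0, mould1, mould2, mould3 and carrier_pocket below 0.012 m and z of mould0 in the frame of carrier_pocket between -0.004 and 0.071 m and angle between each of mould0, mould1, mould2, mould3's own z axis and vertical below 0.07 rad and (angle between the x axis of mould0 and the x axis of carrier_pocket, either way round below 0.25 rad or angle between the x axis of mould0 and the y axis of carrier_pocket, either way round below 0.25 rad) and z of mould1 in the frame of carrier_pocket between -0.004 and 0.071 m and (angle between the x axis of mould1 and the x axis of carrier_pocket, either way round below 0.25 rad or angle between the x axis of mould1 and the y axis of carrier_pocket, either way round below 0.25 rad) and z of mould2 in the frame of carrier_pocket between -0.004 and 0.071 m and (angle between the x axis of mould2 and the x axis of carrier_pocket, either way round below 0.25 rad or angle between the x axis of mould2 and the y axis of carrier_pocket, either way round below 0.25 rad) and z of mould3 in the frame of carrier_pocket between -0.004 and 0.071 m and (angle between the x axis of mould3 and the x axis of carrier_pocket, either way round below 0.25 rad or angle between the x axis of mould3 and the y axis of carrier_pocket, either way round below 0.25 rad) and horizontal distance between each of board0, board1, board2 and carrier_pad below 0.009 m and z of board0 in the frame of carrier_pad between 0.003 and 0.04 m and angle between the z axis of each of board0, board1, board2 and the z axis of carrier_pad, either way round below 0.07 rad and angle between the x axis of each of board0, board1, board2 and the y axis of carrier_pad, either way round below 0.14 rad and z of board1 in the frame of carrier_pad between 0.003 and 0.04 m and z of board2 in the frame of carrier_pad between 0.003 and 0.04 m), for 0.2 s.
2. the clip grips the carrier's end wall, fully down and let go (z of clip in the frame of carrier_edge between -0.045 and -0.022 m and y of clip in the frame of carrier_edge between -0.01 and 0.01 m and x of clip in the frame of carrier_edge between -0.06 and 0.06 m and value of joint clip_jaw between 0.09 and 0.28 rad and angle between clip's own z axis and vertical below 0.35 rad and contact force between the fingers and clip below 0.05 N), for 0.2 s.
At the end, for the whole second after the job is handed in: Moulds nested in the pocket: within 12 mm of its axis, upright within 4 deg, sides parallel within 14 deg. Boards on the pad within 9 mm, parallel within 8 deg. Clip astride the end wall within 60 mm of its middle, jaw tips 22 mm or more below the top, jaws 0.09-0.28 rad. All released, at rest (all of step 1 and all of step 2 and linear speed of each of mould0, mould1, mould2, mould3, board0, board1, board2, clip below 0.02 m/s); the robot touches nothing.
It fails at once if a bystander (loose cheese or jar) is moved more than 6 cm (distance of any of cheese0, jar from where it was at the start of the episode above 0.06 m).
Of mould0, mould1, mould2, mould3 only 3 to 4 are there at a start; the rules pass over those that are not, and their reading is None.
Of board0, board1, board2 only 2 to 3 are there at a start; the rules pass over those that are not, and their reading is None.
At some moment in a run one of board0, board1, board2 may be knocked a few centimetres aside while the robot is not near it.
It also fails if it takes over 210 s, if anything falls off the work surface, if the arm or the gripper's body presses on something with over 40 N, if the wrist force passes 120 N, or if a joint passes its speed limit or range.

## Robot

A 6-joint arm with a two-finger parallel gripper is mounted at the origin on the work surface. World frame = base frame: x ahead of the robot, y to its left, z up, the work surface at z = 0. Lengths are in m, angles in rad, forces in N, time in s.
With the tool pointing down it reaches from about 0.275 to 0.725 m from the base axis. Payload 5.6 kg.
Tool frame: the origin (TCP) lies midway between the tips of the shut fingers; the grasp point (between the pads) lies 19 mm behind it (ctrl.pinch_z is the distance from the TCP to the grasp point, in m); z points along the fingers, y is the line along which they close (so a half turn about z gives the same grasp; the last joint's range is limited). The gripper opens to 85 mm and grips with 20 to 120 N. Pads are 22 mm wide; open, the fingers measure 114 mm over their backs; the gripper's body (76 mm by 85 mm) begins 54 mm behind the grasp point. The pads swing forward as they close: fully open they stand 13 mm farther back than shut.
Start: joints at [-0.862, 0.255, 0.108, 0, -1.424, -0.285], TCP at [0.226, -0.501, 0.231] pointing down, gripper open.
Joint ranges: [-2.95, 2.95], [-1.21, 1.97], [-1.09, 1.5], [-2.87, 1.71], [-2.94, -0.07], [-3.05, 3.05]. Speed limits (rad/s): [2.57, 2.57, 3.14, 3.14, 3.14, 3.14].

## Interface

Orientations are given as a unit quaternion [x, y, z, w].
In Python, from plant import ctrl gives the robot as it stands.
- The arm moves only by the tool apply_moves, never from a script. Its argument "commands" is a list of rows, each a list of 7 numbers: the opening, from -1 (shut) to 1 (fully open), then the shift along the tool's x, y, z in cm, then the turn, a rotation vector about the tool's x, y, z in degrees. A call has 1 to 8 rows; each row shifts and turns the commanded pose from where the row before left it, along the tool's axes as they then stand; what a row does not reach is not made up. A row lasts 1/12 s, in which the tool goes at most 41.7 mm and 7.16 degrees, less where a joint would pass 70% of its speed; a pose out of reach is approached as far as the arm can. A call with a gripper value outside its range is refused whole. The fingers move at their own pace and stop on an object; "squeeze" is the grip in N (left out, the last holds). Time passes only in rows, so rows that do not move let the fingers close. It gives the time, the measured TCP pose, the force, the opening and the grip force at its end, in the units of the state.
- ctrl.state(): the state, without advancing time (a new reading comes with each control period).
- ctrl.read_camera(name): name is "scene" or "top"; returns the picture (384x512x3 uint8, red, green, blue); there is no depth.
- ctrl.calibration(name): a dict with "mtx" (3x3 intrinsics, pixels), "eye" and "rotation" of the camera in the world. Camera axes: x right, y down, z forward; pixel columns grow to the right and rows downward; lengths in m; the calibration is good to about 2 mm. A picture is of the moment at which its call begins. calibration takes no time and is no camera call.
- ctrl.hand_in(): hands the job in; it is judged then, once.
The state is a dict: "clock": time; "q": joint angles; "dq": joint speeds; "effort": joint torques, N m; "eef_pos": TCP position; "eef_rot": TCP orientation; "ft_force": force on the tool from outside, world axes, zero at the start; "wrist_torque": the same for the moment, N m; "opening": finger opening in m; "grip_force": force on a finger pad.
Only numpy, scipy, OpenCV 4.12 (cv2) and the standard library are available. Lean on these libraries where they do the work, as an engineer would, in place of code of your own. Each camera call takes 0.05 s, during which the arm holds its last target. There are 200 camera calls.

## Working session

There is one attempt and no reset: what is moved stays moved. The work goes in short steps, Python scripts to look and compute and a tool call to move; the robot and the scene stay as the last step left them, time stands still between calls to the robot, and variables do not carry over. Pictures are saved under pics/ and viewed, at most 14 in all, crops included, and the job is handed in when it is done.

Besides the shell and the picture viewer there is one more tool, called after "Call:" as name(argument=value, ...) on one line, values as JSON. apply_moves: Moves the arm, as the interface text tells. Its arguments: {"type":"object","properties":{"commands":{"type":"array"},"squeeze":{"type":"number"}},"required":["commands"]}

```bash
ls; mkdir -p pics; python3 - <<'E'
from plant import ctrl
import cv2
for n in("scene","top"):
    im=ctrl.read_camera(n); cv2.imwrite(f"pics/{n}0.png",im[:,:,::-1])
    c=ctrl.calibration(n); print(n,c)
print(ctrl.state(),ctrl.pinch_z)
E
```

```text
pics
scene {'mtx': array([[457.73062875,   0.        , 254.30527985],
       [  0.        , 457.73062875, 184.77935428],
       [  0.        ,   0.        ,   1.        ]]), 'eye': array([1.10274255, 0.27541814, 1.16691367]), 'rotation': array([ 0.51842911,  0.81323076, -0.22153857, -0.14424856])}
top {'mtx': array([[497.80043384,   0.        , 254.13042205],
       [  0.        , 497.80043384, 187.80479531],
       [  0.        ,   0.        ,   1.        ]]), 'eye': array([0.32959015, 0.01125495, 1.63311986]), 'rotation': array([-0.70355449,  0.70704387, -0.05200135,  0.04894806])}
{'clock': 0.1, 'q': array([-8.62388207e-01,  2.55688793e-01,  1.07159179e-01, -3.85821293e-04,
       -1.42392097e+00, -2.84592357e-01]), 'dq': array([-0.00117937, -0.0018657 ,  0.00216404,  0.00361135, -0.0006242 ,
       -0.00131457]), 'effort': array([-3.25427587e-03, -3.87601912e+01,  2.38474202e+01,  5.37783757e+00,
       -3.75687683e-03,  2.07147468e-05]), 'eef_pos': array([ 0.22603969, -0.50092701,  0.23050127]), 'eef_rot': array([-2.10297656e-01,  9.77637037e-01,  8.18147508e-04, -2.26231756e-04]), 'ft_force': array([-0.68527852,  0.44615536,  0.36576147]), 'wrist_torque': array([ 0.00245222, -0.02041733,  0.034626  ]), 'grip_force': 0.0, 'opening': 0.08522270563126898} 0.0187
```

View pics/top0.png

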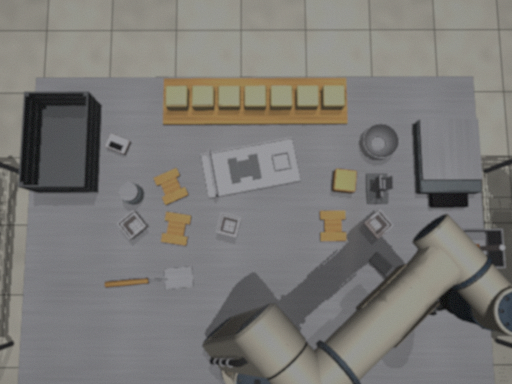

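View pics/scene0.png

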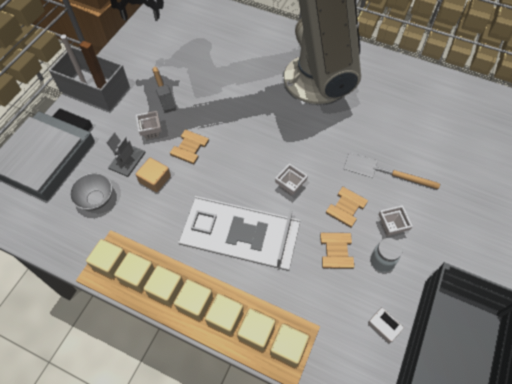

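The top view shows three boards near (171,186), (176,229) and (333,226), and three moulds near (133,225), (228,225) and (377,223). The carrier is at about (250,168), with the end wall on the left and the pocket at (281,161). The stand is at (380,187), the cheese at (345,180) and the jar at (130,192).

```bash
cat > h.py <<'E'
import numpy as np, cv2
from plant import ctrl
from scipy.spatial.transform import Rotation as R
def cam(n): c=ctrl.calibration(n); return c["mtx"],np.array(c["eye"]),R.from_quat(c["rotation"]).as_matrix()
def ray(n,uv,z):
    K,e,Rm=cam(n); uv=np.atleast_2d(np.float64(uv)); d=(Rm@np.linalg.inv(K)@np.c_[uv,np.ones(len(uv))].T).T
    return (e+d*((z-e[2])/d[:,2])[:,None])[:,:2]
def proj(n,P):
    K,e,Rm=cam(n); p=(K@Rm.T@(np.atleast_2d(P)-e).T).T; return p[:,:2]/p[:,2:]
def rect(pts):
    (c,s,a)=cv2.minAreaRect(np.float32(pts*1000)); return np.array(c)/1000,np.array(s),a
def cont(mask,n,z,amin=60):
    cs,_=cv2.findContours(mask.astype(np.uint8),cv2.RETR_EXTERNAL,cv2.CHAIN_APPROX_NONE)
    out=[]
    for c in cs:
        if cv2.contourArea(c)>amin:
            m=cv2.moments(c); uv=(m['m10']/m['m00'],m['m01']/m['m00']); out.append((uv,ray(n,uv,z)[0],*rect(ray(n,c[:,0],z))))
    return out
E
python3 - <<'E'
from h import *
np.set_printoptions(precision=4,suppress=True)
print("base px",proj("top",[0,0,0]),"T",proj("top",[[.3,0,0],[0,.3,0]]))
for n in("top","scene"):
    im=cv2.imread(f"pics/{n}0.png"); hsv=cv2.cvtColor(im,cv2.COLOR_BGR2HSV).astype(int)
    m=(hsv[...,0]>8)&(hsv[...,0]<26)&(hsv[...,1]>100)&(hsv[...,2]>90)
    for o in cont(m,n,.014): print(n,"orange",*[np.round(x,4) for x in o])
im=cv2.imread("pics/top0.png"); hsv=cv2.cvtColor(im,cv2.COLOR_BGR2HSV)
for u,v in[(228,215),(228,225),(210,230),(270,180),(280,162),(245,168),(208,175),(377,212)]: print((u,v),hsv[v,u])
a=cv2.resize(im[130:255,100:300],None,fx=4,fy=4,interpolation=cv2.INTER_CUBIC);cv2.imwrite("pics/tz.png",a)
a=cv2.resize(im[130:255,290:420],None,fx=4,fy=4,interpolation=cv2.INTER_CUBIC);cv2.imwrite("pics/tz2.png",a)
E
```

```text
base px [[256.1983 365.014 ]] T [[255.659  268.6386]
 [160.9711 365.6113]]
top orange [125.6847 282.2503] [0.2595 0.4157] [0.2597 0.4146] [ 13.8112 134.6031] 5.3284
top orange [175.7376 228.308 ] [0.4309 0.2588] [0.431  0.2591] [78.5454 95.2194] 80.7398
top orange [332.5614 225.466 ] [ 0.4376 -0.2508] [ 0.4374 -0.2506] [94.5933 78.6305] 0.8245
top orange [170.4847 186.2272] [0.569  0.2784] [0.5691 0.2787] [95.8198 77.6491] 24.3935
top orange [247.9123 101.3312] [0.857 0.023] [0.8604 0.0001] [614.5319 157.3103] 89.7636
scene orange [336.5816 250.5615] [0.5737 0.2812] [0.5719 0.2801] [98.5936 79.7562] 24.0483
scene orange [220.151  318.4546] [0.8682 0.0789] [0.8614 0.0022] [614.3324 157.2928] 89.9561
scene orange [346.4451 206.5193] [0.4346 0.2613] [0.4334 0.2612] [78.9463 98.333 ] 80.9404
scene orange [416.2308 179.3166] [0.2608 0.4185] [0.2609 0.4157] [ 17.2477 133.5343] 4.5845
scene orange [151.6075 172.1968] [ 0.5703 -0.3019] [ 0.5706 -0.3024] [71.5577 75.2427] 84.2145
scene orange [188.792  146.3841] [ 0.4412 -0.2476] [ 0.4401 -0.2478] [98.4044 81.567 ] 0.7508
scene orange [88.1524  7.9739] [ 0.0408 -0.9047] [ 0.0442 -0.9098] [ 73.8195 164.0142] 16.1387
(228, 215) [132   9 137]
(228, 225) [120   4 142]
(210, 230) [130   6 129]
(270, 180) [105   7 154]
(280, 162) [120   6 158]
(245, 168) [114  13 101]
(208, 175) [113   7 155]
(377, 212) [120   4 135]
```

View pics/tz.png

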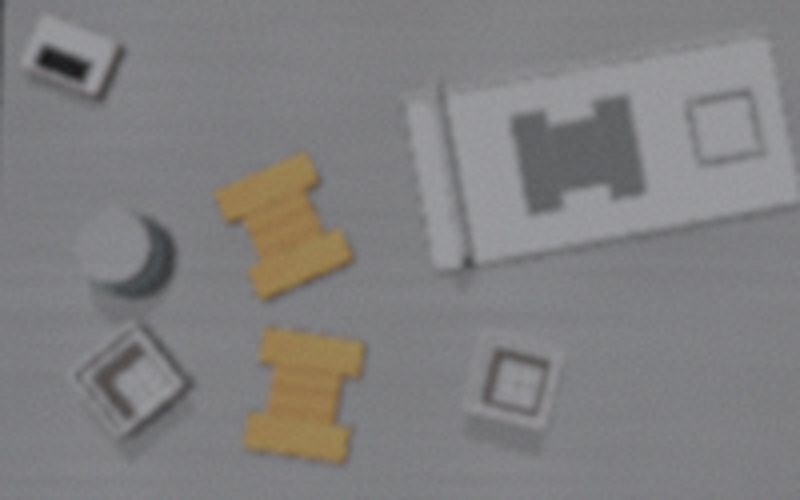

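View pics/tz2.png

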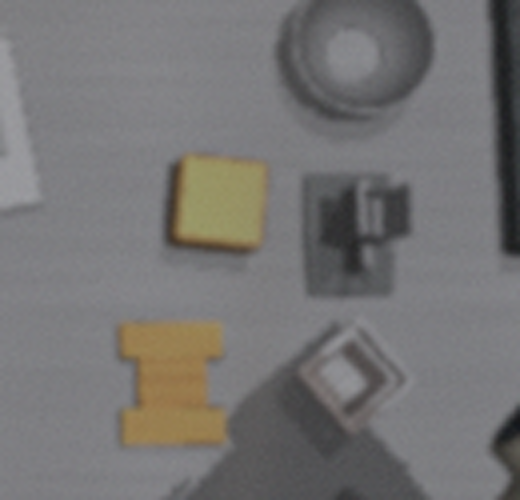

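Zoomed top crops: mould A's rim is centred near zoom (127,379), mould B's near (514,383) and mould C's near (354,377). The carrier's pocket is at (726,127), its pad at (579,155) and its wall at (455,175). The clip stands at (365,205) in the second crop.

```bash
python3 - <<'E'
from h import *
im=cv2.imread("pics/scene0.png")
cv2.imwrite("pics/sz.png",cv2.resize(im[150:275,175:415],None,fx=3.3333,fy=3.3333,interpolation=cv2.INTER_CUBIC))
cv2.imwrite("pics/sz2.png",cv2.resize(im[95:195,85:215],None,fx=5,fy=5,interpolation=cv2.INTER_CUBIC))
E
```

```text
(no output)
```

View pics/sz.png

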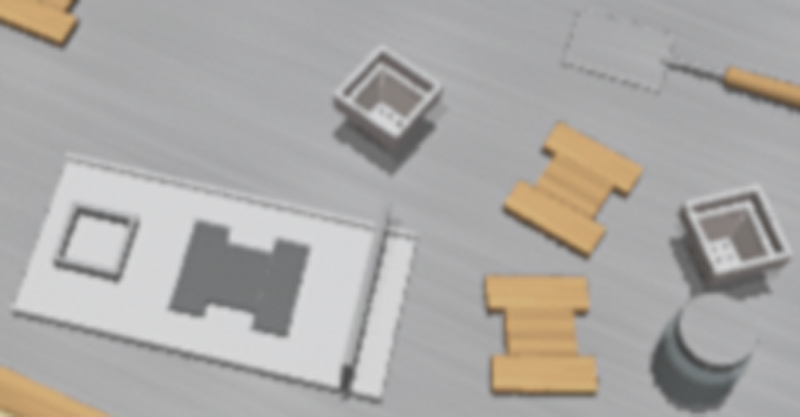

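View pics/sz2.png

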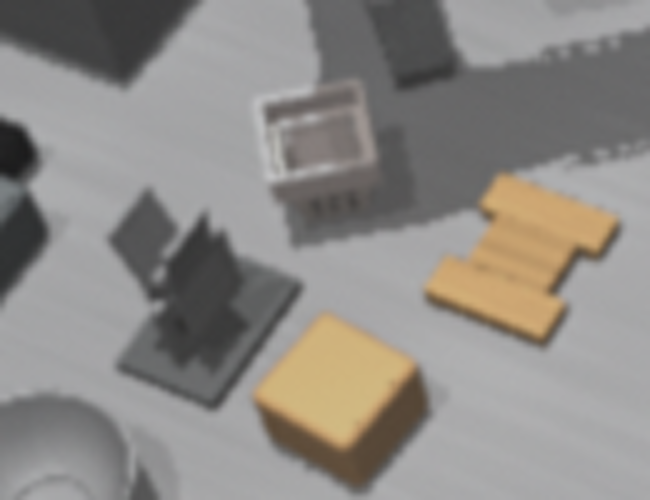

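Scene zooms: all the rims, the pocket lip, the pad and the two clip levers show clearly, so I'll pick their corners there and cross-check in the top view.

```bash
python3 - <<'E'
from h import *
np.set_printoptions(precision=4,suppress=True)
def A(l,s=10/3,o=(175,150)): return (np.array(l)+.5)/s-.5+np.array(o)
def B(l): return A(l,5,(85,95))
def T(l): return A(l,4,(100,130))
def T2(l): return A(l,4,(290,130))
def show(t,n,uv,z):
    p=ray(n,uv,z); d=np.diff(p,axis=0); print(t,n,"c",p[[0,2]].mean(0),"len",np.linalg.norm(d,axis=1)*1e3,"ang",np.degrees(np.arctan2(d[:,1],d[:,0])))
show("A","scene",A([(683,207),(760,187),(788,252)]),.062)
show("A","top",T([(73,375),(128,326),(182,380),(124,436)]),.062)
show("B","scene",A([(334,98),(381,47),(442,89)]),.062)
show("B","top",T([(478,335),(563,345),(550,430),(465,420)]),.062)
show("C","scene",B([(254,100),(358,81),(377,158),(270,183)]),.062)
show("C","top",T2([(300,372),(350,322),(410,380),(352,432)]),.062)
show("pocket","scene",A([(75,203),(138,213),(123,280),(55,268)]),.022)
show("pocket","top",T([(688,97),(750,89),(763,157),(703,165)]),.022)
show("pad","scene",A([(195,220),(310,243),(290,337),(168,308)]),.012)
show("pad","top",T([(512,114),(631,96),(645,192),(530,214)]),.012)
show("tray","scene",A([(67,156),(417,237),(382,400),(13,310)]),.008)
show("tray","top",T([(770,37),(800,204),(433,268),(404,97)]),.008)
show("stand","scene",B([(120,365),(215,408),(302,285)]),.01)
show("stand","top",T2([(303,172),(393,172),(393,297),(303,297)]),.01)
print("lev",ray("scene",B([(148,188),(110,238),(207,210),(170,270),(158,226)]),.113))
print("levtop",ray("top",T2([(357,178),(357,240),(410,183),(410,240)]),.113))
# pad dark mask in scene
im=cv2.imread("pics/scene0.png"); g=cv2.cvtColor(im,cv2.COLOR_BGR2GRAY); m=np.zeros_like(g); m[210:255,222:271]=1
for o in cont((g<125)&(m>0),"scene",.012): print("padmask",*o)
E
```

```text
A scene c [0.4413 0.3928] len [68.4731 60.2777] ang [130.6605  37.071 ]
A top c [0.4421 0.3911] len [57.1261 61.3139 62.2698] ang [ -47.5539 -134.4271  134.5932]
B scene c [0.4411 0.0893] len [66.646  65.9259] ang [165.9491  74.6516]
B top c [0.4368 0.0866] len [67.7302 67.6813 67.3193] ang [-97.0021 171.2451  83.0292]
C scene c [ 0.4368 -0.3872] len [64.2201 62.6285 65.2415] ang [128.6808  41.6499 -48.0202]
C top c [ 0.4395 -0.388 ] len [56.9954 64.8853 62.5253] ang [ -46.2015 -135.3935  130.5581]
pocket scene c [ 0.6522 -0.0804] len [54.3284 62.3497 57.4777] ang [105.0109  15.9648 -75.8156]
pocket top c [ 0.649  -0.0853] len [51.7167 57.965  49.8353] ang [ -82.758  -170.2123   97.4417]
pad scene c [0.6277 0.0393] len [ 99.2917  86.2901 102.8502] ang [102.4832  13.2055 -79.3124]
pad top c [0.6297 0.0361] len [99.9058 81.6153 96.5176] ang [ -81.4798 -172.2169  100.7021]
tray scene c [0.6307 0.0187] len [310.2554 148.4018 309.6292] ang [100.4276  11.1798 -79.477 ]
tray top c [0.6315 0.0157] len [143.3389 307.2261 145.7642] ang [-170.958    99.7214    9.986 ]
stand scene c [ 0.561  -0.3953] len [68.1935 97.6907] ang [  88.6607 -179.7754]
stand top c [ 0.56   -0.4001] len [ 74.5936 104.169   73.9217] ang [-90.26   177.5068  89.7255]
lev [[ 0.545  -0.4204]
 [ 0.5838 -0.42  ]
 [ 0.5439 -0.3812]
 [ 0.588  -0.377 ]
 [ 0.5652 -0.4002]]
levtop [[ 0.5893 -0.3829]
 [ 0.5408 -0.3809]
 [ 0.5852 -0.4238]
 [ 0.5406 -0.4219]]
padmask (246.58250355618776, 233.26268373636793) [0.6295 0.0386] [0.6289 0.0382] [80.1299 94.8345] 10.473278045654297
```

```bash
cat > plan.py <<'E'
import sys
from h import *
# usage: plan.py x y z phi_deg : turn about tool z, then shift along tool axes, from where the tool stands
def plan(x,y,z,phi):
    s=ctrl.state(); Rm=R.from_quat(s["eef_rot"]).as_matrix(); p0=s["eef_pos"]
    ph=np.degrees(np.arctan2(Rm[1,1],Rm[0,1])); q1=np.degrees(np.arctan2(y,x)); q6=np.degrees(s["q"][5])
    dphi=[phi-ph+180*k for k in range(-3,4)]
    d=min(dphi,key=lambda d:abs(q6+d-(q1-np.degrees(s["q"][0]))))
    R2=Rm@R.from_rotvec([0,0,-np.radians(d)]).as_matrix()
    sh=R2.T@(np.array([x,y,z])-p0)*100
    print("at",np.round(p0,4),"phi %.1f"%ph,"tilt",np.round(np.degrees(Rm[:2,2]),2),"| turn z %.1f | shift cm"%-d,np.round(sh,2),"| min rows %.1f"%(np.linalg.norm(sh)/4.17),"q6 end %.0f"%(q6+d-(q1-np.degrees(s["q"][0]))))
if __name__=="__main__": plan(*map(float,sys.argv[1:5]))
E
python3 plan.py .438 -.3875 .15 132
```

```text
at [ 0.226  -0.5009  0.2305] phi 114.3 tilt [-0.05  0.09] | turn z -17.7 | shift cm [-23.34  -5.77   8.05] | min rows 6.1 q6 end -6
```

Call:
apply_moves(commands=[[1,0,0,0,0,0,-5.9],[1,0,0,0,0,0,-5.9],[1,0,0,0,0,0,-5.9],[1,-4,-1,0.5,0,0,0],[1,-4,-1,0.5,0,0,0],[1,-4,-1,0.5,0,0,0],[1,-4,-1,0.5,0,0,0]], squeeze=30)

```text
clock: 0.68
eef_pos: [0.3729, -0.4229, 0.2108]
eef_rot: [-0.358, 0.934, 0.0, -0.0]
ft_force: [-0.4, -1.0, 0.7]
opening: 0.0852
grip_force: 0.0
```

Call:
apply_moves(commands=[[1,-3.7,-0.9,2,0,0,0],[1,-3.6,-0.9,2,0,0,0],[1,0,0,2,0,0,0],[1,0,0,0,0,0,0],[1,0,0,0,0,0,0]])

```text
clock: 1.1
eef_pos: [0.436, -0.3889, 0.1511]
eef_rot: [-0.359, 0.934, 0.001, -0.001]
ft_force: [0.8, -0.4, 1.3]
opening: 0.0855
grip_force: 0.0
```

```bash
python3 plan.py .438 -.3875 .034 132; python3 - <<'E'
from h import *
im=ctrl.read_camera("scene")[:,:,::-1]; a=cv2.resize(im[60:200,60:220],None,fx=3.5,fy=3.5,interpolation=cv2.INTER_CUBIC)
b=cv2.resize(ctrl.read_camera("top")[:,:,::-1],(512,384)); cv2.imwrite("pics/c1.png",a); cv2.imwrite("pics/t1.png",b)
E
```

```text
at [ 0.436  -0.3889  0.1511] phi 132.0 tilt [-0.19  0.08] | turn z 0.0 | shift cm [-0.26 -0.07 11.71] | min rows 2.8 q6 end -7
```

View pics/c1.png

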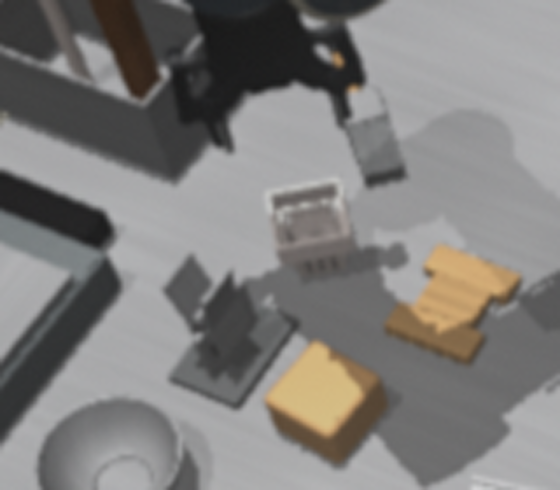

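The crop shows the open gripper above mould C at (310,225), clear of the clip and the cheese. Next I descend and grip.

Call:
apply_moves(commands=[[1,-0.2,0,3,0,0,0],[1,0,0,3,0,0,0],[1,0,0,3,0,0,0],[1,0,0,2.7,0,0,0],[1,0,0,0,0,0,0],[0.4,0,0,0,0,0,0],[0,0,0,0,0,0,0],[-0.5,0,0,0,0,0,0]])

```text
clock: 1.87
eef_pos: [0.4397, -0.3894, 0.0381]
eef_rot: [-0.358, 0.934, -0.002, 0.001]
ft_force: [0.5, -1.1, -0.9]
opening: 0.0653
grip_force: 33.4
```

Call:
apply_moves(commands=[[-1,0,0,0,0,0,0],[-1,0,0,0,0,0,0],[-1,0,0,0,0,0,0],[-1,0,0,0,0,0,0]])

```text
clock: 2.2
eef_pos: [0.4397, -0.3894, 0.038]
eef_rot: [-0.359, 0.933, -0.002, 0.001]
ft_force: [-0.6, 0.1, 7.0]
opening: 0.0657
grip_force: 34.2
```

Call:
apply_moves(commands=[[-1,0,0,-2,0,0,0],[-1,0,0,-4,0,0,0],[-1,0,0,-4,0,0,0],[-1,0,0,-4,0,0,0],[-1,0,0,-2,0,0,0],[-1,0,0,0,0,0,0],[-1,0,0,0,0,0,0]])

```text
clock: 2.78
eef_pos: [0.439, -0.3882, 0.1975]
eef_rot: [-0.358, 0.934, -0.002, 0.002]
ft_force: [-0.3, 0.2, -2.1]
opening: 0.0658
grip_force: 33.8
```

```bash
python3 plan.py .6506 -.0845 .18 10.2; python3 - <<'E'
from h import *
im=ctrl.read_camera("scene")[:,:,::-1]; a=cv2.resize(im[20:200,40:260],None,fx=3,fy=3,interpolation=cv2.INTER_CUBIC)
cv2.imwrite("pics/c2.png",a)
E
```

```text
at [ 0.439  -0.3882  0.1975] phi 132.0 tilt [ 0.24 -0.1 ] | turn z -58.2 | shift cm [-26.15 -26.2    1.78] | min rows 8.9 q6 end 18
```

View pics/c2.png

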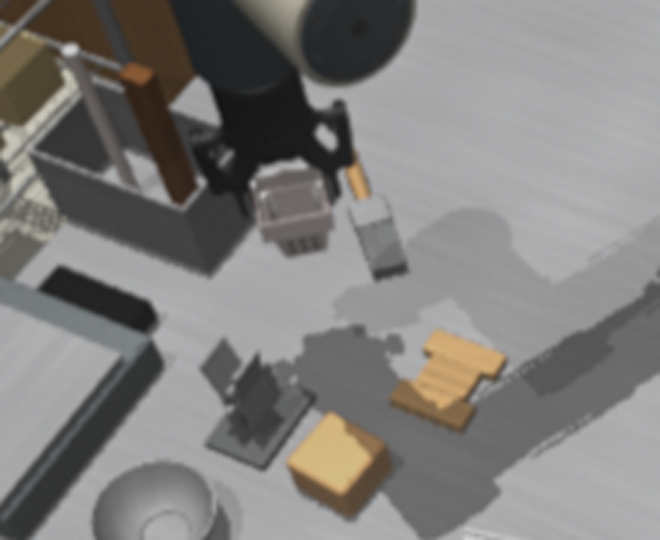

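Mould C is held square and upright, with its mouth at (292,195) in the crop. Now I carry it over the pocket.

Call:
apply_moves(commands=[[-1,0,0,0,0,0,-7],[-1,0,0,0,0,0,-7],[-1,0,0,0,0,0,-7],[-1,0,0,0,0,0,-7],[-1,0,0,0,0,0,-7],[-1,0,0,0,0,0,-7],[-1,0,0,0,0,0,-7],[-1,0,0,0,0,0,-7]])

```text
clock: 3.5
eef_pos: [0.4375, -0.3874, 0.1934]
eef_rot: [0.757, -0.654, -0.002, 0.0]
ft_force: [-0.0, 0.3, -1.1]
opening: 0.0657
grip_force: 33.8
```

Call:
apply_moves(commands=[[-1,0,0,0,0,0,-2.2],[-1,-2.6,-2.6,0,0,0,0],[-1,-2.6,-2.6,0,0,0,0],[-1,-2.6,-2.6,0,0,0,0],[-1,-2.6,-2.6,0,0,0,0],[-1,-2.6,-2.6,0,0,0,0],[-1,-2.6,-2.6,0,0,0,0]])

```text
clock: 4.08
eef_pos: [0.5641, -0.205, 0.1936]
eef_rot: [0.767, -0.642, -0.001, 0.001]
ft_force: [0.7, -0.6, -0.7]
opening: 0.0656
grip_force: 33.8
```

Call:
apply_moves(commands=[[-1,-2.6,-2.6,0,0,0,0],[-1,-2.6,-2.6,0,0,0,0],[-1,-2.6,-2.6,0.8,0,0,0],[-1,-2.6,-2.6,0.8,0,0,0],[-1,0,0,0,0,0,0],[-1,0,0,0,0,0,0]])

```text
clock: 4.58
eef_pos: [0.6477, -0.0841, 0.1759]
eef_rot: [0.768, -0.641, -0.002, 0.002]
ft_force: [-0.3, -0.7, -0.3]
opening: 0.0653
grip_force: 33.8
```

```bash
python3 plan.py .6506 -.0845 .06 10.2
```

```text
at [ 0.6477 -0.0841  0.1759] phi -169.7 tilt [-0.31  0.01] | turn z 0.1 | shift cm [ 0.1  -0.34 11.59] | min rows 2.8 q6 end 18
```

Call:
apply_moves(commands=[[-1,0.1,-0.3,3,0,0,0],[-1,0,0,3,0,0,0],[-1,0,0,3,0,0,0],[-1,0,0,2,0,0,0],[-1,0,0,0,0,0,0],[-1,0,0,0,0,0,0]])

```text
clock: 5.08
eef_pos: [0.6501, -0.0878, 0.0684]
eef_rot: [0.767, -0.642, -0.001, 0.001]
ft_force: [-0.1, 0.1, 0.4]
opening: 0.0655
grip_force: 33.8
```

```bash
python3 plan.py .6506 -.0845 .046 10.2; python3 - <<'E'
from h import *
im=ctrl.read_camera("scene")[:,:,::-1]; a=cv2.resize(im[150:275,160:310],None,fx=4,fy=4,interpolation=cv2.INTER_CUBIC)
b=ctrl.read_camera("top")[:,:,::-1]; b=cv2.resize(b[130:210,230:330],None,fx=4,fy=4,interpolation=cv2.INTER_CUBIC)
c=np.zeros((500,1000,3),np.uint8); c[:,:600]=a; c[:320,600:]=b; cv2.imwrite("pics/c3.png",cv2.resize(c,(800,400)))
E
```

```text
at [ 0.6501 -0.0878  0.0684] phi -169.9 tilt [-0.17 -0.05] | turn z -0.1 | shift cm [-0.31 -0.11  2.24] | min rows 0.5 q6 end 18
```

View pics/c3.png

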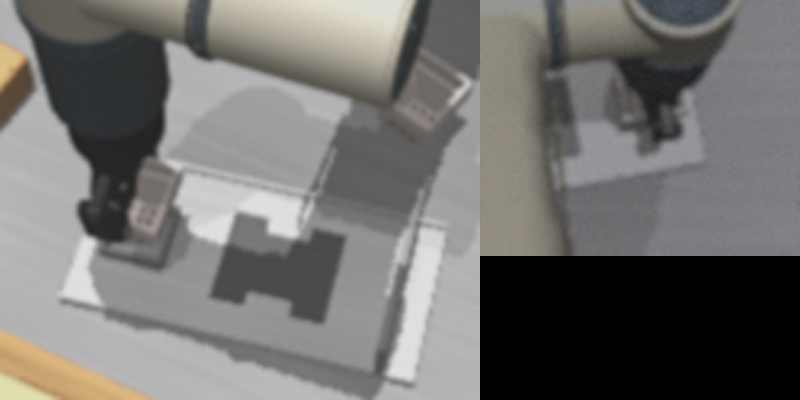

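Mould C hangs over the pocket, with its foot near (150,230) in the crop. I correct by 3 mm and lower it.

Call:
apply_moves(commands=[[-1,-0.3,-0.1,0,0,0,0],[-1,0,0,0,0,0,0],[-1,0,0,1,0,0,0],[-1,0,0,0.8,0,0,0],[-1,0,0,0.2,0,0,0],[-1,0,0,0.2,0,0,0],[-1,0,0,0,0,0,0]])

```text
clock: 5.77
eef_pos: [0.6519, -0.0846, 0.0472]
eef_rot: [0.767, -0.642, 0.001, 0.001]
ft_force: [1.0, -5.2, 1.4]
opening: 0.0654
grip_force: 33.9
```

```bash
python3 plan.py .6506 -.0845 .046 10.2
```

```text
at [ 0.6519 -0.0846  0.0472] phi -169.8 tilt [-0.  -0.1] | turn z -0.0 | shift cm [-0.03  0.12  0.12] | min rows 0.0 q6 end 18
```

Call:
apply_moves(commands=[[0,0,0,0,0,0,0],[0.6,0,0,0,0,0,0],[1,0,0,0,0,0,0],[1,0,0,0,0,0,0],[1,0,0,0,0,0,0]])

```text
clock: 6.18
eef_pos: [0.6515, -0.0829, 0.0468]
eef_rot: [0.767, -0.642, -0.0, -0.0]
ft_force: [0.2, -0.1, -0.2]
opening: 0.0852
grip_force: 0.0
```

Call:
apply_moves(commands=[[1,0,0,-2,0,0,0],[1,0,0,-4,0,0,0],[1,0,0,-4,0,0,0],[1,0,0,-4,0,0,0],[1,0,0,0,0,0,0]])

```text
clock: 6.6
eef_pos: [0.6557, -0.0842, 0.1975]
eef_rot: [0.767, -0.641, 0.007, -0.004]
ft_force: [1.6, -0.5, 1.7]
opening: 0.0854
grip_force: 0.0
```

```bash
python3 plan.py .4385 .088 .16 -11; python3 plan.py .4385 .088 .16 79
```

```text
at [ 0.6557 -0.0842  0.1975] phi -169.8 tilt [ 0.92 -0.11] | turn z 21.2 | shift cm [-12.76  24.66   3.37] | min rows 6.7 q6 end -22
at [ 0.6557 -0.0842  0.1975] phi -169.8 tilt [ 0.92 -0.11] | turn z -68.8 | shift cm [-24.66 -12.76   3.37] | min rows 6.7 q6 end 68
```

Call:
apply_moves(commands=[[1,0,0,0,0,0,7],[1,0,0,0,0,0,7],[1,0,0,0,0,0,7.2],[1,-1.8,3.5,0.5,0,0,0],[1,-1.8,3.5,0.5,0,0,0],[1,-1.8,3.5,0.5,0,0,0],[1,-1.8,3.5,0.5,0,0,0]])

```text
clock: 7.18
eef_pos: [0.5263, 0.0148, 0.1663]
eef_rot: [-0.636, 0.772, 0.0, -0.0]
ft_force: [0.5, 1.8, 0.4]
opening: 0.0854
grip_force: 0.0
```

Call:
apply_moves(commands=[[1,-1.8,3.5,0.5,0,0,0],[1,-1.8,3.5,0.5,0,0,0],[1,-1.9,3.6,0.4,0,0,0],[1,0,0,0,0,0,0],[1,0,0,0,0,0,0]])

```text
clock: 7.6
eef_pos: [0.433, 0.0893, 0.1533]
eef_rot: [-0.638, 0.77, 0.0, 0.0]
ft_force: [1.2, -0.6, -0.0]
opening: 0.0854
grip_force: 0.0
```

```bash
python3 plan.py .439 .088 .034 -11; python3 - <<'E'
from h import *
im=ctrl.read_camera("scene")[:,:,::-1]; a=cv2.resize(im[120:245,160:310],None,fx=4,fy=4,interpolation=cv2.INTER_CUBIC)
cv2.imwrite("pics/c4.png",a)
E
```

```text
at [0.433  0.0893 0.1533] phi 169.2 tilt [0.02 0.04] | turn z 0.2 | shift cm [ 0.03 -0.61 11.93] | min rows 2.9 q6 end -22
```

View pics/c4.png

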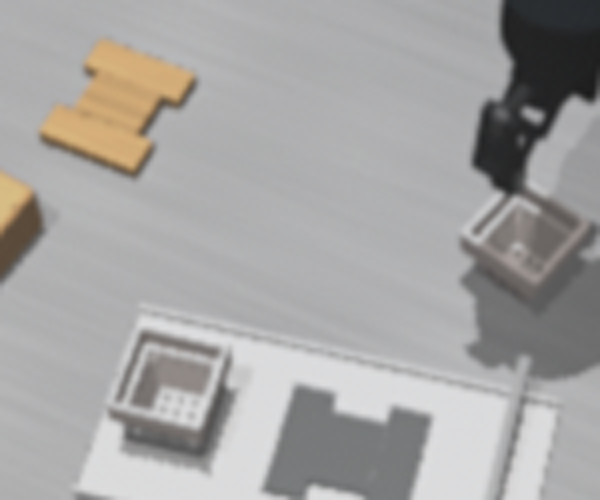

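Mould C stands upright and square in the pocket, with its rim corners at (140,330), (232,346), (203,422) and (108,402) in the crop. I now take mould B.

```bash
python3 - <<'E'
from h import *
p=(np.array([(140,330),(232,346),(203,422),(108,402)])+.5)/4-.5+np.array((160,120)); w=ray("scene",p,.070); print(w,w.mean(0),w[[0,2]].mean(0),w[[1,3]].mean(0))
E
```

```text
[[ 0.62928098 -0.11742488]
 [ 0.61375264 -0.05507309]
 [ 0.67247573 -0.04640769]
 [ 0.68616866 -0.11050026]] [ 0.6504195  -0.08235148] [ 0.65087836 -0.08191629] [ 0.64996065 -0.08278667]
```

Call:
apply_moves(commands=[[1,0,-0.6,0,0,0,0],[1,0,0,3,0,0,0],[1,0,0,3,0,0,0],[1,0,0,3,0,0,0],[1,0,0,2.7,0,0,0],[1,0,0,0,0,0,0],[0.4,0,0,0,0,0,0],[0,0,0,0,0,0,0]])

```text
clock: 8.32
eef_pos: [0.4422, 0.0868, 0.0375]
eef_rot: [-0.636, 0.772, -0.001, 0.001]
ft_force: [2.3, 1.3, 0.1]
opening: 0.0663
grip_force: 33.4
```

Call:
apply_moves(commands=[[-1,0,0,0,0,0,0],[-1,0,0,0,0,0,0],[-1,0,0,0,0,0,0],[-1,0,0,0,0,0,0],[-1,0,0,0,0,0,0]])

```text
clock: 8.73
eef_pos: [0.4415, 0.0874, 0.0374]
eef_rot: [-0.636, 0.771, -0.001, 0.001]
ft_force: [-0.8, -0.2, 6.9]
opening: 0.0658
grip_force: 33.8
```

Call:
apply_moves(commands=[[-1,0,0,-2,0,0,0],[-1,0,0,-4,0,0,0],[-1,0,0,-4,0,0,0],[-1,0,0,-4,0,0,0],[-1,0,0,-2,0,0,0],[-1,0,0,0,0,0,0],[-1,0,0,0,0,0,0]])

```text
clock: 9.32
eef_pos: [0.4405, 0.0874, 0.1971]
eef_rot: [-0.636, 0.772, 0.0, 0.001]
ft_force: [0.2, 0.4, -2.3]
opening: 0.0654
grip_force: 33.8
```

```bash
python3 plan.py .6506 -.0850 .18 10.2
```

```text
at [0.4405 0.0874 0.1971] phi 169.0 tilt [0.11 0.11] | turn z -21.2 | shift cm [ 20.69 -17.62   1.72] | min rows 6.5 q6 end 18
```

Call:
apply_moves(commands=[[-1,0,0,0,0,0,-7],[-1,0,0,0,0,0,-7],[-1,0,0,0,0,0,-7.2],[-1,2.9,-2.5,0,0,0,0],[-1,2.9,-2.5,0,0,0,0],[-1,2.9,-2.5,0,0,0,0],[-1,2.9,-2.5,0,0,0,0],[-1,2.9,-2.5,0,0,0,0]])

```text
clock: 9.98
eef_pos: [0.5891, -0.0349, 0.1939]
eef_rot: [0.767, -0.641, -0.002, 0.001]
ft_force: [0.8, 1.5, 0.1]
opening: 0.066
grip_force: 33.8
```

Call:
apply_moves(commands=[[-1,2.9,-2.5,0,0,0,0],[-1,3.2,-2.6,0,0,0,0],[-1,0,0,2,0,0,0],[-1,0,0,2,0,0,0],[-1,0,0,1,0,0,0],[-1,0,0,0,0,0,0],[-1,0,0,0,0,0,0]])

```text
clock: 10.57
eef_pos: [0.6492, -0.0846, 0.1453]
eef_rot: [0.767, -0.641, -0.001, 0.001]
ft_force: [0.2, 0.2, 1.3]
opening: 0.0658
grip_force: 33.8
```

```bash
python3 plan.py .6506 -.084 .068 10.2
```

```text
at [ 0.6492 -0.0846  0.1453] phi -169.8 tilt [-0.15 -0.03] | turn z 0.0 | shift cm [-0.04 -0.17  7.73] | min rows 1.9 q6 end 18
```

Call:
apply_moves(commands=[[-1,0,-0.1,0,0,0,0],[-1,0,0,2,0,0,0],[-1,0,0,2,0,0,0],[-1,0,0,1.5,0,0,0],[-1,0,0,1,0,0,0],[-1,0,0,0.6,0,0,0],[-1,0,0,0.3,0,0,0],[-1,0,0,0,0,0,0]])

```text
clock: 11.23
eef_pos: [0.6513, -0.0845, 0.0726]
eef_rot: [0.767, -0.641, 0.0, -0.0]
ft_force: [-0.4, 0.6, -0.7]
opening: 0.066
grip_force: 33.8
```

```bash
python3 plan.py .6506 -.084 .068 10.2
```

```text
at [ 0.6513 -0.0845  0.0726] phi -169.8 tilt [ 0.04 -0.01] | turn z -0.0 | shift cm [-0.06  0.06  0.46] | min rows 0.1 q6 end 18
```

Call:
apply_moves(commands=[[-1,0,0,0.2,0,0,0],[-1,0,0,0.2,0,0,0],[-1,0,0,0,0,0,0],[-1,0,0,0,0,0,0]])

```text
clock: 11.57
eef_pos: [0.6511, -0.0846, 0.0684]
eef_rot: [0.767, -0.642, 0.0, -0.0]
ft_force: [0.6, 0.3, -1.4]
opening: 0.0658
grip_force: 33.8
```

Call:
apply_moves(commands=[[0,0,0,0,0,0,0],[0.6,0,0,0,0,0,0],[1,0,0,0,0,0,0],[1,0,0,0,0,0,0],[1,0,0,0,0,0,0]])

```text
clock: 11.98
eef_pos: [0.6511, -0.0846, 0.0683]
eef_rot: [0.767, -0.642, 0.0, -0.0]
ft_force: [0.5, -0.4, 0.3]
opening: 0.0856
grip_force: 0.0
```

Call:
apply_moves(commands=[[1,0,0,-2,0,0,0],[1,0,0,-3,0,0,0],[1,0,0,-4,0,0,0],[1,0,0,-4,0,0,0],[1,0,0,0,0,0,0]])

```text
clock: 12.4
eef_pos: [0.6548, -0.0858, 0.2085]
eef_rot: [0.767, -0.641, 0.007, -0.004]
ft_force: [0.3, 0.6, 2.0]
opening: 0.0853
grip_force: 0.0
```

```bash
python3 plan.py .4417 .392 .16 132
```

```text
at [ 0.6548 -0.0858  0.2085] phi -169.8 tilt [ 0.92 -0.15] | turn z 58.2 | shift cm [-16.09  49.82   4.38] | min rows 12.6 q6 end -90
```

Call:
apply_moves(commands=[[1,0,0,0,0,0,7],[1,0,0,0,0,0,7],[1,0,0,0,0,0,7],[1,0,0,0,0,0,7],[1,0,0,0,0,0,7],[1,0,0,0,0,0,7],[1,0,0,0,0,0,7],[1,0,0,0,0,0,7]])

```text
clock: 13.07
eef_pos: [0.651, -0.0846, 0.198]
eef_rot: [-0.373, 0.928, -0.0, 0.0]
ft_force: [0.3, -0.2, -0.6]
opening: 0.0855
grip_force: 0.0
```

Call:
apply_moves(commands=[[1,0,0,0,0,0,2.2],[1,-1.2,3.8,0,0,0,0],[1,-1.2,3.8,0,0,0,0],[1,-1.2,3.8,0,0,0,0],[1,-1.2,3.8,0,0,0,0],[1,-1.2,3.8,0,0,0,0],[1,-1.2,3.8,0,0,0,0],[1,-1.2,3.8,0,0,0,0]])

```text
clock: 13.73
eef_pos: [0.5345, 0.1709, 0.1983]
eef_rot: [-0.358, 0.934, 0.0, 0.0]
ft_force: [1.0, 0.9, 0.6]
opening: 0.0853
grip_force: 0.0
```

Call:
apply_moves(commands=[[1,-1.2,3.8,0.5,0,0,0],[1,-1.2,3.8,0.5,0,0,0],[1,-1.2,3.8,0.5,0,0,0],[1,-1.2,3.8,0.5,0,0,0],[1,-1.2,3.8,1,0,0,0],[1,-1.2,3.8,1,0,0,0],[1,0,0,0,0,0,0],[1,0,0,0,0,0,0]])

```text
clock: 14.4
eef_pos: [0.4352, 0.3884, 0.1571]
eef_rot: [-0.36, 0.933, -0.0, -0.001]
ft_force: [0.8, -0.5, 0.4]
opening: 0.0852
grip_force: 0.0
```

```bash
python3 plan.py .4417 .392 .034 132;  python3 - <<'E'
from h import *
im=ctrl.read_camera("scene")[:,:,::-1]; a=cv2.resize(im[130:280,200:440],None,fx=3.2,fy=3.2,interpolation=cv2.INTER_CUBIC)
cv2.imwrite("pics/c5.png",a)
E
```

```text
at [0.4352 0.3884 0.1571] phi 132.2 tilt [-0.06 -0.07] | turn z 0.2 | shift cm [-0.74 -0.17 12.31] | min rows 3.0 q6 end -90
```

View pics/c5.png

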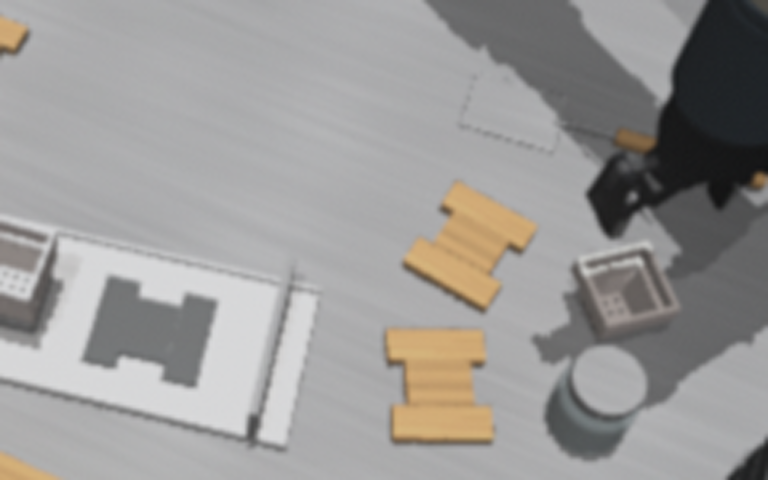

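The crop shows mould A at (627,290), with the gripper above it and the jar at (600,385) clear. The boards have not moved. I descend and grip.

Call:
apply_moves(commands=[[1,-0.7,-0.2,0,0,0,0],[1,0,0,3,0,0,0],[1,0,0,3,0,0,0],[1,0,0,3,0,0,0],[1,0,0,3.1,0,0,0],[1,0,0,0,0,0,0],[0.4,0,0,0,0,0,0],[0,0,0,0,0,0,0]])

```text
clock: 15.12
eef_pos: [0.445, 0.3908, 0.0396]
eef_rot: [-0.358, 0.934, 0.001, 0.002]
ft_force: [0.3, 1.1, 0.5]
opening: 0.066
grip_force: 33.1
```

Call:
apply_moves(commands=[[-1,0,0,0,0,0,0],[-1,0,0,0,0,0,0],[-1,0,0,0,0,0,0],[-1,0,0,0,0,0,0],[-1,0,0,0,0,0,0]])

```text
clock: 15.53
eef_pos: [0.4444, 0.3914, 0.0393]
eef_rot: [-0.359, 0.933, 0.001, 0.002]
ft_force: [0.0, -0.3, 6.2]
opening: 0.0657
grip_force: 33.7
```

Call:
apply_moves(commands=[[-1,0,0,-2,0,0,0],[-1,0,0,-4,0,0,0],[-1,0,0,-4,0,0,0],[-1,0,0,-4,0,0,0],[-1,0,0,-2.5,0,0,0],[-1,0,0,0,0,0,0],[-1,0,0,0,0,0,0]])

```text
clock: 16.12
eef_pos: [0.4432, 0.3909, 0.204]
eef_rot: [-0.358, 0.934, 0.001, 0.001]
ft_force: [0.4, 0.3, -1.8]
opening: 0.0658
grip_force: 33.7
```

```bash
python3 plan.py .6506 -.084 .2 10.2
```

```text
at [0.4432 0.3909 0.204 ] phi 132.0 tilt [0.1 0.2] | turn z -58.2 | shift cm [ 50.41 -12.     0.27] | min rows 12.4 q6 end 18
```

Call:
apply_moves(commands=[[-1,0,0,0,0,0,-7],[-1,0,0,0,0,0,-7],[-1,0,0,0,0,0,-7],[-1,0,0,0,0,0,-7],[-1,0,0,0,0,0,-7],[-1,0,0,0,0,0,-7],[-1,0,0,0,0,0,-7],[-1,0,0,0,0,0,-7]])

```text
clock: 16.78
eef_pos: [0.4421, 0.3896, 0.2001]
eef_rot: [0.757, -0.654, -0.0, 0.002]
ft_force: [0.0, 0.7, -0.6]
opening: 0.066
grip_force: 33.7
```

Call:
apply_moves(commands=[[-1,0,0,0,0,0,-2.2],[-1,3.9,-0.9,0,0,0,0],[-1,3.9,-0.9,0,0,0,0],[-1,3.9,-0.9,0,0,0,0],[-1,3.9,-0.9,0,0,0,0],[-1,3.9,-0.9,0,0,0,0],[-1,3.9,-0.9,0,0,0,0],[-1,3.9,-0.9,0,0,0,0]])

```text
clock: 17.45
eef_pos: [0.5526, 0.1306, 0.2004]
eef_rot: [0.767, -0.641, -0.001, 0.001]
ft_force: [1.2, 0.2, -0.6]
opening: 0.066
grip_force: 33.6
```

Call:
apply_moves(commands=[[-1,3.9,-0.9,0,0,0,0],[-1,3.9,-0.9,0,0,0,0],[-1,3.9,-0.9,0,0,0,0],[-1,3.9,-0.9,0,0,0,0],[-1,3.9,-0.9,0,0,0,0],[-1,3.6,-1.2,0,0,0,0],[-1,0,0,0,0,0,0],[-1,0,0,0,0,0,0]])

```text
clock: 18.12
eef_pos: [0.6496, -0.0866, 0.199]
eef_rot: [0.766, -0.643, -0.002, 0.001]
ft_force: [0.2, 0.7, -1.8]
opening: 0.066
grip_force: 33.6
```

```bash
python3 plan.py .6506 -.084 .091 10.2
```

```text
at [ 0.6496 -0.0866  0.199 ] phi -170.0 tilt [-0.29  0.02] | turn z -0.2 | shift cm [-0.22 -0.19 10.8 ] | min rows 2.6 q6 end 18
```

Call:
apply_moves(commands=[[-1,-0.3,0,0,0,0,0],[-1,0,0,2,0,0,0],[-1,0,0,2,0,0,0],[-1,0,0,2,0,0,0],[-1,0,0,2,0,0,0],[-1,0,0,1.5,0,0,0],[-1,0,0,0.5,0,0,0],[-1,0,0,0,0,0,0]])

```text
clock: 18.78
eef_pos: [0.6485, -0.0805, 0.1008]
eef_rot: [0.768, -0.641, -0.001, 0.001]
ft_force: [0.3, -0.5, -1.3]
opening: 0.066
grip_force: 33.7
```

```bash
python3 plan.py .6506 -.084 .091 10.2
```

```text
at [ 0.6485 -0.0805  0.1008] phi -169.7 tilt [-0.18 -0.01] | turn z 0.1 | shift cm [ 0.39 -0.15  0.98] | min rows 0.3 q6 end 18
```

Call:
apply_moves(commands=[[-1,0.2,-0.2,0,0,0,0],[-1,0,0,0.3,0,0,0],[-1,0,0,0.3,0,0,0],[-1,0,0,0.2,0,0,0],[-1,0,0,0.1,0,0,0],[-1,0,0,0.1,0,0,0],[-1,0,0,0,0,0,0]])

```text
clock: 19.37
eef_pos: [0.652, -0.0833, 0.092]
eef_rot: [0.767, -0.642, -0.0, 0.0]
ft_force: [-0.0, 1.3, -1.4]
opening: 0.0655
grip_force: 33.7
```

```bash
python3 plan.py .6506 -.084 .091 10.2
```

```text
at [ 0.652  -0.0833  0.092 ] phi -169.8 tilt [-0.02  0.  ] | turn z -0.0 | shift cm [0.04 0.15 0.1 ] | min rows 0.0 q6 end 18
```

Call:
apply_moves(commands=[[-1,0,0,0.1,0,0,0],[-1,0,0,0.1,0,0,0],[-1,0,0,0,0,0,0],[0,0,0,0,0,0,0],[0.6,0,0,0,0,0,0],[1,0,0,0,0,0,0],[1,0,0,0,0,0,0],[1,0,0,0,0,0,0]])

```text
clock: 20.03
eef_pos: [0.6518, -0.0833, 0.0896]
eef_rot: [0.767, -0.642, -0.0, 0.0]
ft_force: [-0.4, -0.4, -0.4]
opening: 0.0853
grip_force: 0.0
```

Call:
apply_moves(commands=[[1,0,0,-2,0,0,0],[1,0,0,-3,0,0,0],[1,0,0,-4,0,0,0],[1,0,0,-2,0,0,0],[1,0,0,0,0,0,0]])

```text
clock: 20.45
eef_pos: [0.6546, -0.084, 0.2067]
eef_rot: [0.767, -0.641, 0.004, -0.003]
ft_force: [0.9, -0.6, -0.1]
opening: 0.0852
grip_force: 0.0
```

```bash
cat > boards.py <<'E'
from h import *
for n in("top","scene"):
    im=ctrl.read_camera(n)[:,:,::-1].copy(); hsv=cv2.cvtColor(im,cv2.COLOR_BGR2HSV).astype(int)
    cv2.imwrite(f"pics/last_{n}.png",im)
    m=(hsv[...,0]>8)&(hsv[...,0]<26)&(hsv[...,1]>100)&(hsv[...,2]>70)
    for o in cont(m,n,.014): 
        if 60<o[3].min()<o[3].max()<115: print(n,np.round(o[0]),*[np.round(x,4) for x in o[1:]])
E
python3 boards.py; python3 plan.py .571 .2795 .15 114.2
```

```text
top [176. 228.] [0.4306 0.2589] [0.4312 0.2591] [79.0157 94.5528] 80.3518
top [332. 225.] [ 0.438  -0.2503] [ 0.4376 -0.2499] [78.3708 94.281 ] 89.7222
top [171. 186.] [0.5689 0.2782] [0.5694 0.2781] [95.7471 78.9794] 24.2706
scene [337. 251.] [0.5736 0.2811] [0.5727 0.2805] [95.9955 79.1916] 24.5386
scene [346. 207.] [0.4349 0.2609] [0.4336 0.2607] [78.0562 98.659 ] 80.9454
at [ 0.6524 -0.0832  0.201 ] phi -169.8 tilt [0.11 0.03] | turn z -104.0 | shift cm [  7.43 -36.42   5.11] | min rows 9.0 q6 end 88
```

Call:
apply_moves(commands=[[1,0,0,0,0,0,7],[1,0,0,0,0,0,7],[1,0,0,0,0,0,7],[1,0,0,0,0,0,7],[1,0,0,0,0,0,7],[1,0,0,0,0,0,7],[1,0,0,0,0,0,7],[1,0,0,0,0,0,7]])

```text
clock: 21.22
eef_pos: [0.6513, -0.0832, 0.1981]
eef_rot: [-0.373, 0.928, 0.001, -0.002]
ft_force: [0.1, 0.8, 0.5]
opening: 0.0855
grip_force: 0.0
```

Call:
apply_moves(commands=[[1,0,0,0,0,0,7],[1,0,0,0,0,0,7],[1,0,0,0,0,0,6],[1,-0.8,3.8,0,0,0,0],[1,-0.8,3.8,0,0,0,0],[1,-0.8,3.8,0,0,0,0],[1,-0.8,3.8,0,0,0,0]])

```text
clock: 21.8
eef_pos: [0.6176, 0.0696, 0.1983]
eef_rot: [-0.209, 0.978, -0.0, -0.002]
ft_force: [1.1, -0.1, 0.5]
opening: 0.0854
grip_force: 0.0
```

Call:
apply_moves(commands=[[1,-0.8,3.8,1,0,0,0],[1,-0.8,3.8,1,0,0,0],[1,-0.8,3.8,1,0,0,0],[1,-0.8,3.8,1,0,0,0],[1,-0.8,3.8,1,0,0,0],[1,0,2.2,0,0,0,0],[1,0,0,0,0,0,0],[1,0,0,0,0,0,0]])

```text
clock: 22.47
eef_pos: [0.5673, 0.2791, 0.1482]
eef_rot: [-0.211, 0.978, -0.001, -0.002]
ft_force: [0.4, -0.5, -0.1]
opening: 0.0853
grip_force: 0.0
```

```bash
python3 plan.py .571 .2795 .05 114.2
```

```text
at [0.5673 0.2791 0.1482] phi 114.3 tilt [-0.16 -0.12] | turn z -179.9 | shift cm [0.39 0.1  9.82] | min rows 2.4 q6 end 88
```

Call:
apply_moves(commands=[[1,-0.3,0,0,0,0,0],[1,0,0,3,0,0,0],[1,0,0,3,0,0,0],[1,0,0,3,0,0,0],[1,0,0,3,0,0,0],[1,0,0,1,0,0,0],[1,0,0,0,0,0,0],[1,0,0,0,0,0,0]])

```text
clock: 23.13
eef_pos: [0.5723, 0.2789, 0.021]
eef_rot: [-0.209, 0.978, -0.0, 0.0]
ft_force: [0.4, 0.1, 1.2]
opening: 0.0854
grip_force: 0.0
```

```bash
python3 plan.py .571 .2795 .002 114.2
```

```text
at [0.5723 0.2789 0.021 ] phi 114.1 tilt [ 0.04 -0.02] | turn z -180.1 | shift cm [-0.09 -0.11  1.9 ] | min rows 0.5 q6 end 88
```

Call:
apply_moves(commands=[[1,0,0,1,0,0,0],[1,0,0,0.9,0,0,0],[1,0,0,0,0,0,0],[0.5,0,0,0,0,0,0],[0,0,0,0,0,0,0],[-1,0,0,0,0,0,0],[-1,0,0,0,0,0,0],[-1,0,0,0,0,0,0]])

```text
clock: 23.8
eef_pos: [0.5719, 0.2798, 0.002]
eef_rot: [-0.21, 0.978, 0.0, 0.001]
ft_force: [0.3, -0.5, 3.7]
opening: 0.0555
grip_force: 32.8
```

Call:
apply_moves(commands=[[-1,0,0,0,0,0,0],[-1,0,0,0,0,0,0],[-1,0,0,-2,0,0,0],[-1,0,0,-3,0,0,0],[-1,0,0,-4,0,0,0],[-1,0,0,-4,0,0,0],[-1,0,0,0,0,0,0],[-1,0,0,0,0,0,0]])

```text
clock: 24.47
eef_pos: [0.5725, 0.2804, 0.1338]
eef_rot: [-0.209, 0.978, 0.001, 0.002]
ft_force: [-1.8, -0.1, -2.4]
opening: 0.0549
grip_force: 32.5
```

```bash
python3 plan.py .6285 .0375 .12 10.2; python3 boards.py
```

```text
at [0.5725 0.2804 0.1338] phi 114.2 tilt [0.25 0.21] | turn z -76.0 | shift cm [24.9  -1.2   1.32] | min rows 6.0 q6 end 7
top [176. 228.] [0.431  0.2591] [0.4314 0.259 ] [78.9816 96.24  ] 81.2777
top [332. 225.] [ 0.4378 -0.2503] [ 0.4393 -0.2498] [78.433  91.0513] 89.7095
scene [346. 238.] [0.526  0.2928] [0.5196 0.2871] [78.1279 90.3333] 25.0066
scene [189. 146.] [ 0.4413 -0.2472] [ 0.44   -0.2476] [97.8909 80.6395] 0.2635
```

Call:
apply_moves(commands=[[-1,0,0,0,0,0,-7],[-1,0,0,0,0,0,-7],[-1,0,0,0,0,0,-7],[-1,0,0,0,0,0,-7],[-1,0,0,0,0,0,-7],[-1,0,0,0,0,0,-7],[-1,0,0,0,0,0,-7],[-1,0,0,0,0,0,-7]])

```text
clock: 25.23
eef_pos: [0.5703, 0.2788, 0.1286]
eef_rot: [-0.646, 0.763, 0.0, -0.002]
ft_force: [-0.6, -0.3, -1.3]
opening: 0.055
grip_force: 32.4
```

Call:
apply_moves(commands=[[-1,0,0,0,0,0,-7],[-1,0,0,0,0,0,-7],[-1,0,0,0,0,0,-6],[-1,3.6,-0.2,0,0,0,0],[-1,3.6,-0.2,0,0,0,0],[-1,3.6,-0.2,0,0,0,0],[-1,3.6,-0.2,0,0,0,0],[-1,3.6,-0.2,0,0,0,0]])

```text
clock: 25.9
eef_pos: [0.612, 0.1022, 0.1289]
eef_rot: [0.767, -0.641, -0.001, 0.002]
ft_force: [1.0, -0.6, -1.3]
opening: 0.0548
grip_force: 32.4
```

Call:
apply_moves(commands=[[-1,3.6,-0.2,0,0,0,0],[-1,3.3,0,0,0,0,0],[-1,0,0,2,0,0,0],[-1,0,0,2,0,0,0],[-1,0,0,2,0,0,0],[-1,0,0,2,0,0,0],[-1,0,0,0,0,0,0],[-1,0,0,0,0,0,0]])

```text
clock: 26.57
eef_pos: [0.6255, 0.0359, 0.0488]
eef_rot: [0.767, -0.642, -0.002, 0.002]
ft_force: [0.0, -0.1, 0.6]
opening: 0.0548
grip_force: 32.4
```

```bash
python3 plan.py .6285 .0375 .014 10.2
```

```text
at [0.6255 0.0359 0.0488] phi -169.8 tilt [-0.31 -0.1 ] | turn z -0.0 | shift cm [-0.1  -0.35  3.48] | min rows 0.8 q6 end 7
```

Call:
apply_moves(commands=[[-1,-0.1,-0.3,0,0,0,0],[-1,0,0,1,0,0,0],[-1,0,0,1,0,0,0],[-1,0,0,0.5,0,0,0],[-1,0,0,0.4,0,0,0],[-1,0,0,0,0,0,0],[-1,0,0,0,0,0,0]])

```text
clock: 27.15
eef_pos: [0.6299, 0.038, 0.022]
eef_rot: [0.767, -0.642, -0.0, 0.0]
ft_force: [0.4, -0.4, -0.3]
opening: 0.0551
grip_force: 32.4
```

```bash
python3 plan.py .629 .038 .014 10.2
```

```text
at [0.6299 0.038  0.022 ] phi -169.8 tilt [-0.02 -0.01] | turn z -0.0 | shift cm [-0.02  0.09  0.8 ] | min rows 0.2 q6 end 7
```

Call:
apply_moves(commands=[[-1,0,0,0.4,0,0,0],[-1,0,0,0.3,0,0,0],[-1,0,0,0.1,0,0,0],[-1,0,0,0,0,0,0]])

```text
clock: 27.48
eef_pos: [0.6299, 0.038, 0.0141]
eef_rot: [0.767, -0.642, -0.0, 0.0]
ft_force: [0.7, 0.2, -1.0]
opening: 0.0552
grip_force: 32.4
```

Call:
apply_moves(commands=[[0,0,0,0,0,0,0],[0.6,0,0,0,0,0,0],[1,0,0,0,0,0,0],[1,0,0,0,0,0,0],[1,0,0,-2,0,0,0],[1,0,0,-4,0,0,0],[1,0,0,-4,0,0,0],[1,0,0,-4,0,0,0]])

```text
clock: 28.15
eef_pos: [0.6296, 0.0378, 0.1558]
eef_rot: [0.767, -0.642, -0.0, 0.0]
ft_force: [1.2, 0.4, 0.7]
opening: 0.0853
grip_force: 0.0
```

```bash
python3 plan.py .4325 .26 .1 80.9
```

```text
at [0.6296 0.0378 0.1558] phi -169.8 tilt [-0.03 -0.03] | turn z -70.7 | shift cm [-22.97 -18.83   5.58] | min rows 7.2 q6 end 50
```

Call:
apply_moves(commands=[[1,0,0,0,0,0,-7],[1,0,0,0,0,0,-7],[1,0,0,0,0,0,-7],[1,0,0,0,0,0,-7],[1,0,0,0,0,0,-7],[1,0,0,0,0,0,-7],[1,0,0,0,0,0,-7],[1,0,0,0,0,0,-7]])

```text
clock: 28.82
eef_pos: [0.63, 0.038, 0.1542]
eef_rot: [0.979, -0.203, 0.0, -0.0]
ft_force: [0.7, 0.4, 0.8]
opening: 0.0854
grip_force: 0.0
```

Call:
apply_moves(commands=[[1,0,0,0,0,0,-7],[1,0,0,0,0,0,-7],[1,0,0,0,0,0,-0.7],[1,-2.9,-2.4,0,0,0,0],[1,-2.9,-2.4,0,0,0,0],[1,-2.9,-2.4,0,0,0,0],[1,-2.9,-2.4,0,0,0,0],[1,-2.9,-2.4,0,0,0,0]])

```text
clock: 29.48
eef_pos: [0.5046, 0.1804, 0.1543]
eef_rot: [0.997, -0.082, 0.0, -0.0]
ft_force: [-0.2, 1.7, 0.2]
opening: 0.0855
grip_force: 0.0
```

Call:
apply_moves(commands=[[1,-2.9,-2.4,1,0,0,0],[1,-2.9,-2.4,2,0,0,0],[1,-2.7,-2,2,0,0,0],[1,0,0,2,0,0,0],[1,0,0,0,0,0,0],[1,0,0,0,0,0,0]])

```text
clock: 29.98
eef_pos: [0.433, 0.2591, 0.0845]
eef_rot: [0.997, -0.08, -0.0, 0.001]
ft_force: [-0.0, -0.8, 0.9]
opening: 0.0853
grip_force: 0.0
```

```bash
python3 boards.py;python3 plan.py .4325 .26 .002 80.9
```

```text
top [332. 225.] [ 0.4376 -0.2506] [ 0.4376 -0.2499] [78.3708 94.2773] 89.7222
top [244. 167.] [0.6321 0.0357] [0.6321 0.0359] [79.8804 93.3533] 10.176
scene [246. 232.] [0.6284 0.0362] [0.6278 0.0362] [81.0351 95.9805] 9.9681
scene [346. 206.] [0.4343 0.2606] [0.4327 0.2601] [79.9184 98.1196] 81.275
scene [189. 146.] [ 0.4413 -0.2474] [ 0.44   -0.2476] [97.8909 80.6395] 0.2635
at [0.4345 0.2595 0.086 ] phi -99.2 tilt [0.11 0.06] | turn z -0.1 | shift cm [-0.22 -0.01  8.4 ] | min rows 2.0 q6 end 50
```

Call:
apply_moves(commands=[[1,-0.2,0,0,0,0,0],[1,0,0,2,0,0,0],[1,0,0,2,0,0,0],[1,0,0,2,0,0,0],[1,0,0,1,0,0,0],[1,0,0,0,0,0,0],[1,0,0,0,0,0,0]])

```text
clock: 30.67
eef_pos: [0.432, 0.2596, 0.0152]
eef_rot: [0.997, -0.08, 0.0, -0.0]
ft_force: [0.0, 0.3, 1.6]
opening: 0.0853
grip_force: 0.0
```

```bash
python3 plan.py .4325 .26 .002 80.9
```

```text
at [0.432  0.2596 0.0152] phi -99.2 tilt [0.03 0.01] | turn z -0.1 | shift cm [ 0.04 -0.05  1.32] | min rows 0.3 q6 end 50
```

Call:
apply_moves(commands=[[1,0,0,0.7,0,0,0],[1,0,0,0.6,0,0,0],[1,0,0,0,0,0,0],[0.5,0,0,0,0,0,0],[0,0,0,0,0,0,0],[-1,0,0,0,0,0,0],[-1,0,0,0,0,0,0],[-1,0,0,0,0,0,0]])

```text
clock: 31.33
eef_pos: [0.4316, 0.2601, 0.0021]
eef_rot: [0.997, -0.079, 0.0, -0.0]
ft_force: [-0.7, -0.5, 3.1]
opening: 0.0549
grip_force: 32.3
```

Call:
apply_moves(commands=[[-1,0,0,0,0,0,0],[-1,0,0,0,0,0,0],[-1,0,0,-2,0,0,0],[-1,0,0,-3,0,0,0],[-1,0,0,-4,0,0,0],[-1,0,0,-4,0,0,0],[-1,0,0,0,0,0,0],[-1,0,0,0,0,0,0]])

```text
clock: 32.0
eef_pos: [0.4322, 0.2609, 0.1337]
eef_rot: [0.997, -0.08, 0.002, -0.002]
ft_force: [-0.1, 0.1, -2.0]
opening: 0.0551
grip_force: 32.4
```

```bash
python3 plan.py .629 .0378 .12 10.2
```

```text
at [0.4322 0.2609 0.1337] phi -99.1 tilt [0.19 0.23] | turn z 70.7 | shift cm [ 25.45 -15.42   1.34] | min rows 7.1 q6 end 7
```

Call:
apply_moves(commands=[[-1,0,0,0,0,0,7],[-1,0,0,0,0,0,7],[-1,0,0,0,0,0,7],[-1,0,0,0,0,0,7],[-1,0,0,0,0,0,7],[-1,0,0,0,0,0,7],[-1,0,0,0,0,0,7],[-1,0,0,0,0,0,7]])

```text
clock: 32.67
eef_pos: [0.4302, 0.259, 0.1295]
eef_rot: [0.841, -0.541, -0.001, 0.002]
ft_force: [0.2, -0.4, -0.6]
opening: 0.0551
grip_force: 32.4
```

Call:
apply_moves(commands=[[-1,0,0,0,0,0,7],[-1,0,0,0,0,0,7],[-1,0,0,0,0,0,0.7],[-1,3.2,-1.9,0,0,0,0],[-1,3.2,-1.9,0,0,0,0],[-1,3.2,-1.9,0,0,0,0],[-1,3.2,-1.9,0,0,0,0],[-1,3.2,-1.9,0,0,0,0]])

```text
clock: 33.33
eef_pos: [0.5532, 0.1175, 0.1302]
eef_rot: [0.768, -0.64, -0.001, 0.001]
ft_force: [1.1, 1.3, 0.3]
opening: 0.0551
grip_force: 32.4
```

Call:
apply_moves(commands=[[-1,3.2,-1.9,0,0,0,0],[-1,3.2,-1.9,0,0,0,0],[-1,3,-2.1,0,0,0,0],[-1,0,0,2,0,0,0],[-1,0,0,2,0,0,0],[-1,0,0,2,0,0,0],[-1,0,0,0,0,0,0],[-1,0,0,0,0,0,0]])

```text
clock: 34.0
eef_pos: [0.6264, 0.0366, 0.0697]
eef_rot: [0.768, -0.641, -0.001, 0.002]
ft_force: [0.4, 0.9, 0.1]
opening: 0.0551
grip_force: 32.4
```

```bash
python3 plan.py .629 .0378 .028 10.2
```

```text
at [0.6264 0.0366 0.0697] phi -169.7 tilt [-0.25 -0.07] | turn z 0.1 | shift cm [-0.08 -0.3   4.17] | min rows 1.0 q6 end 7
```

Call:
apply_moves(commands=[[-1,-0.1,-0.2,0,0,0,0],[-1,0,0,1,0,0,0],[-1,0,0,1,0,0,0],[-1,0,0,1,0,0,0],[-1,0,0,0.5,0,0,0],[-1,0,0,0,0,0,0],[-1,0,0,0,0,0,0]])

```text
clock: 34.58
eef_pos: [0.6293, 0.0382, 0.0361]
eef_rot: [0.767, -0.641, -0.0, 0.0]
ft_force: [0.1, -0.6, -0.3]
opening: 0.0552
grip_force: 32.4
```

```bash
python3 plan.py .629 .038 .028 10.2
```

```text
at [0.6293 0.0382 0.0361] phi -169.8 tilt [-0.05 -0.03] | turn z -0.0 | shift cm [0.02 0.03 0.81] | min rows 0.2 q6 end 7
```

Call:
apply_moves(commands=[[-1,0,0,0.4,0,0,0],[-1,0,0,0.3,0,0,0],[-1,0,0,0.1,0,0,0],[-1,0,0,0,0,0,0]])

```text
clock: 34.92
eef_pos: [0.6295, 0.0383, 0.0285]
eef_rot: [0.767, -0.642, -0.0, 0.0]
ft_force: [0.6, 0.5, -0.5]
opening: 0.0547
grip_force: 32.5
```

Call:
apply_moves(commands=[[0,0,0,0,0,0,0],[0.6,0,0,0,0,0,0],[1,0,0,0,0,0,0],[1,0,0,0,0,0,0],[1,0,0,-2,0,0,0],[1,0,0,-4,0,0,0],[1,0,0,-4,0,0,0],[1,0,0,-4,0,0,0]])

```text
clock: 35.58
eef_pos: [0.6291, 0.0381, 0.1704]
eef_rot: [0.767, -0.642, -0.0, 0.0]
ft_force: [1.6, 0.3, 0.2]
opening: 0.0855
grip_force: 0.0
```

```bash
python3 boards.py; python3 plan.py .439 -.2488 .17 90.4
```

```text
top [332. 225.] [ 0.4377 -0.2505] [ 0.4376 -0.2499] [78.5192 94.278 ] 89.7222
scene [248. 231.] [0.6239 0.0396] [0.6234 0.0368] [87.1315 99.0128] 10.5358
scene [189. 146.] [ 0.4412 -0.2472] [ 0.44   -0.2473] [97.8175 81.4011] 0.1584
at [0.6337 0.0384 0.1776] phi -169.8 tilt [0.88 0.08] | turn z 99.8 | shift cm [ 19.67 -28.58   0.42] | min rows 8.3 q6 end -60
```

Call:
apply_moves(commands=[[1,0,0,0,0,0,-7],[1,0,0,0,0,0,-7],[1,0,0,0,0,0,-7],[1,0,0,0,0,0,-7],[1,0,0,0,0,0,-7],[1,0,0,0,0,0,-7],[1,0,0,0,0,0,-7],[1,0,0,0,0,0,-7]])

```text
clock: 36.35
eef_pos: [0.6296, 0.0384, 0.1685]
eef_rot: [0.979, -0.203, 0.0, -0.0]
ft_force: [-0.1, -0.2, -0.4]
opening: 0.0852
grip_force: 0.0
```

Call:
apply_moves(commands=[[1,0,0,0,0,0,-7],[1,0,0,0,0,0,-7],[1,0,0,0,0,0,-7],[1,0,0,0,0,0,-3],[1,-2,2.9,0,0,0,0],[1,-2,2.9,0,0,0,0],[1,-2,2.9,0,0,0,0],[1,-2,2.9,0,0,0,0]])

```text
clock: 37.02
eef_pos: [0.5489, -0.0789, 0.1685]
eef_rot: [1.0, 0.002, 0.0, 0.0]
ft_force: [0.2, -1.3, 0.7]
opening: 0.0856
grip_force: 0.0
```

Call:
apply_moves(commands=[[1,-2,2.9,0,0,0,0],[1,-2,2.9,0,0,0,0],[1,-2,2.9,1,0,0,0],[1,-2,2.9,2,0,0,0],[1,-2,2.9,2,0,0,0],[1,-1.7,2.5,3,0,0,0],[1,0,0,0,0,0,0],[1,0,0,0,0,0,0]])

```text
clock: 37.68
eef_pos: [0.4318, -0.2486, 0.0879]
eef_rot: [1.0, 0.0, -0.002, -0.0]
ft_force: [-0.7, -0.9, 0.4]
opening: 0.0857
grip_force: 0.0
```

```bash
python3 plan.py .439 -.2488 .002 90.2; python3 boards.py
```

```text
at [ 0.4318 -0.2486  0.0879] phi -90.0 tilt [-0.17  0.04] | turn z 179.8 | shift cm [-0.75 -0.03  8.59] | min rows 2.1 q6 end -60
top [244. 167.] [0.6332 0.0381] [0.6333 0.0382] [82.2951 97.3107] 10.6619
scene [247. 231.] [0.6223 0.037 ] [0.6218 0.0364] [84.6969 98.8507] 10.5198
scene [189. 146.] [ 0.441  -0.2477] [ 0.4395 -0.2479] [99.8129 81.6432] 0.5162
```

Call:
apply_moves(commands=[[1,0.7,0,0,0,0,0],[1,0,0,2,0,0,0],[1,0,0,2,0,0,0],[1,0,0,2,0,0,0],[1,0,0,1,0,0,0],[1,0,0,0,0,0,0],[1,0,0,0,0,0,0]])

```text
clock: 38.37
eef_pos: [0.4421, -0.2473, 0.0198]
eef_rot: [1.0, 0.002, 0.0, 0.0]
ft_force: [0.9, -0.0, 0.7]
opening: 0.0855
grip_force: 0.0
```

```bash
python3 plan.py .439 -.2488 .002 90.2
```

```text
at [ 0.4421 -0.2473  0.0198] phi -89.7 tilt [ 0.04 -0.03] | turn z 180.1 | shift cm [ 0.32 -0.15  1.78] | min rows 0.4 q6 end -60
```

Call:
apply_moves(commands=[[1,-0.2,0,0.9,0,0,0],[1,0,0,0.9,0,0,0],[1,0,0,0,0,0,0],[0.5,0,0,0,0,0,0],[0,0,0,0,0,0,0],[-1,0,0,0,0,0,0],[-1,0,0,0,0,0,0],[-1,0,0,0,0,0,0]])

```text
clock: 39.03
eef_pos: [0.4394, -0.248, 0.0019]
eef_rot: [1.0, 0.002, 0.001, 0.0]
ft_force: [-0.3, -0.7, 4.2]
opening: 0.0551
grip_force: 32.4
```

Call:
apply_moves(commands=[[-1,0,0,0,0,0,0],[-1,0,0,0,0,0,0],[-1,0,0,-2,0,0,0],[-1,0,0,-3,0,0,0],[-1,0,0,-4,0,0,0],[-1,0,0,-4,0,0,0],[-1,0,0,-3,0,0,0],[-1,0,0,0,0,0,0]])

```text
clock: 39.7
eef_pos: [0.442, -0.2492, 0.168]
eef_rot: [1.0, 0.002, 0.006, 0.002]
ft_force: [1.1, -0.1, -0.5]
opening: 0.0551
grip_force: 32.6
```

```bash
python3 plan.py .629 .038 .17 10.2
```

```text
at [ 0.442  -0.2492  0.168 ] phi -89.8 tilt [ 0.64 -0.26] | turn z 80.0 | shift cm [-24.95 -23.49  -0.12] | min rows 8.2 q6 end 7
```

Call:
apply_moves(commands=[[-1,0,0,0,0,0,7],[-1,0,0,0,0,0,7],[-1,0,0,0,0,0,7],[-1,0,0,0,0,0,7],[-1,0,0,0,0,0,7],[-1,0,0,0,0,0,7],[-1,0,0,0,0,0,7],[-1,0,0,0,0,0,7]])

```text
clock: 40.37
eef_pos: [0.4383, -0.2473, 0.1602]
eef_rot: [0.882, -0.471, -0.001, -0.0]
ft_force: [-0.5, -0.5, -0.4]
opening: 0.0546
grip_force: 32.6
```

Call:
apply_moves(commands=[[-1,0,0,0,0,0,7],[-1,0,0,0,0,0,7],[-1,0,0,0,0,0,7],[-1,0,0,0,0,0,3],[-1,-2.8,-2.6,0,0,0,0],[-1,-2.8,-2.6,0,0,0,0],[-1,-2.8,-2.6,0,0,0,0],[-1,-2.8,-2.6,0,0,0,0]])

```text
clock: 41.03
eef_pos: [0.5214, -0.1174, 0.1603]
eef_rot: [0.767, -0.642, -0.001, 0.0]
ft_force: [1.0, -1.3, -0.6]
opening: 0.0548
grip_force: 32.6
```

Call:
apply_moves(commands=[[-1,-2.8,-2.6,0,0,0,0],[-1,-2.8,-2.6,0,0,0,0],[-1,-2.8,-2.6,0,0,0,0],[-1,-2.8,-2.6,0,0,0,0],[-1,-2.6,-2.6,2,0,0,0],[-1,0,0,3,0,0,0],[-1,0,0,0,0,0,0],[-1,0,0,0,0,0,0]])

```text
clock: 41.7
eef_pos: [0.6231, 0.0394, 0.1089]
eef_rot: [0.767, -0.641, -0.002, 0.002]
ft_force: [-0.5, 0.8, 0.3]
opening: 0.055
grip_force: 32.7
```

```bash
python3 plan.py .629 .038 .042 10.2
```

```text
at [0.6231 0.0394 0.1089] phi -169.8 tilt [-0.33 -0.09] | turn z 0.0 | shift cm [ 0.24 -0.59  6.69] | min rows 1.6 q6 end 7
```

Call:
apply_moves(commands=[[-1,0.2,-0.5,0,0,0,0],[-1,0,0,2,0,0,0],[-1,0,0,2,0,0,0],[-1,0,0,1,0,0,0],[-1,0,0,0.7,0,0,0],[-1,0,0,0,0,0,0],[-1,0,0,0,0,0,0]])

```text
clock: 42.28
eef_pos: [0.6308, 0.0381, 0.0555]
eef_rot: [0.767, -0.642, 0.001, -0.0]
ft_force: [0.6, -0.5, -0.7]
opening: 0.0551
grip_force: 32.7
```

```bash
python3 plan.py .629 .038 .042 10.2
```

```text
at [0.6308 0.0381 0.0555] phi -169.8 tilt [ 0.09 -0.01] | turn z -0.0 | shift cm [-0.02  0.18  1.35] | min rows 0.3 q6 end 7
```

Call:
apply_moves(commands=[[-1,0,0.1,0.4,0,0,0],[-1,0,0,0.4,0,0,0],[-1,0,0,0.3,0,0,0],[-1,0,0,0.2,0,0,0],[-1,0,0,0,0,0,0]])

```text
clock: 42.7
eef_pos: [0.6291, 0.0384, 0.042]
eef_rot: [0.767, -0.641, 0.0, 0.0]
ft_force: [-2.6, 1.3, 2.8]
opening: 0.0549
grip_force: 33.1
```

Call:
apply_moves(commands=[[0,0,0,0,0,0,0],[0.6,0,0,0,0,0,0],[1,0,0,0,0,0,0],[1,0,0,0,0,0,0],[1,0,0,-2,0,0,0],[1,0,0,-4,0,0,0],[1,0,0,-4,0,0,0],[1,0,0,-4,0,0,0]])

```text
clock: 43.37
eef_pos: [0.6288, 0.0381, 0.1827]
eef_rot: [0.767, -0.642, -0.0, 0.0]
ft_force: [0.6, 0.9, -0.3]
opening: 0.0856
grip_force: 0.0
```

```bash
python3 plan.py .5645 -.4005 .2 90
```

```text
at [0.6288 0.0381 0.1827] phi -169.8 tilt [-0.04 -0.03] | turn z 100.2 | shift cm [  6.43 -43.86  -1.7 ] | min rows 10.6 q6 end -55
```

Call:
apply_moves(commands=[[1,0,0,0,0,0,-7],[1,0,0,0,0,0,-7],[1,0,0,0,0,0,-7],[1,0,0,0,0,0,-7],[1,0,0,0,0,0,-7],[1,0,0,0,0,0,-7],[1,0,0,0,0,0,-7],[1,0,0,0,0,0,-7]])

```text
clock: 44.03
eef_pos: [0.6292, 0.0383, 0.1811]
eef_rot: [0.979, -0.203, -0.0, -0.0]
ft_force: [-0.2, -0.2, 0.4]
opening: 0.0857
grip_force: 0.0
```

Call:
apply_moves(commands=[[1,0,0,0,0,0,-7],[1,0,0,0,0,0,-7],[1,0,0,0,0,0,-7],[1,0,0,0,0,0,-2.8],[1,-0.5,3.8,-0.5,0,0,0],[1,-0.5,3.8,-0.5,0,0,0],[1,-0.5,3.8,-0.5,0,0,0],[1,-0.5,3.8,0,0,0,0]])

```text
clock: 44.7
eef_pos: [0.6093, -0.1152, 0.1975]
eef_rot: [1.0, 0.0, 0.001, 0.0]
ft_force: [1.6, 0.2, 1.1]
opening: 0.0853
grip_force: 0.0
```

Call:
apply_moves(commands=[[1,-0.6,3.8,0,0,0,0],[1,-0.6,3.8,0,0,0,0],[1,-0.6,3.8,0,0,0,0],[1,-0.6,3.8,0,0,0,0],[1,-0.6,3.8,0,0,0,0],[1,-0.6,3.8,0,0,0,0],[1,-0.6,3.8,0,0,0,0],[1,0,0,0,0,0,0]])

```text
clock: 45.37
eef_pos: [0.5645, -0.386, 0.195]
eef_rot: [1.0, -0.003, -0.001, 0.001]
ft_force: [-0.1, 1.6, -0.7]
opening: 0.0857
grip_force: 0.0
```

```bash
python3 plan.py .5645 -.401 .14 90; python3 boards.py; python3 - <<'E'
from h import *
im=cv2.imread("pics/last_scene.png"); a=cv2.resize(im[70:270,80:330],None,fx=3,fy=3,interpolation=cv2.INTER_CUBIC)
cv2.imwrite("pics/d1.png",a)
E
```

```text
at [ 0.5645 -0.386   0.195 ] phi -90.4 tilt [-0.12 -0.06] | turn z 179.6 | shift cm [-0.01 -1.49  5.5 ] | min rows 1.4 q6 end -55
top [243. 166.] [0.6348 0.0393] [0.6353 0.0392] [84.0492 99.2966] 9.3242
scene [248. 228.] [0.6156 0.0356] [0.6146 0.0351] [83.9793 97.9741] 10.3968
scene [150. 174.] [ 0.5789 -0.3026] [ 0.5747 -0.2964] [86.5167 79.5065] 83.1782
```

View pics/d1.png

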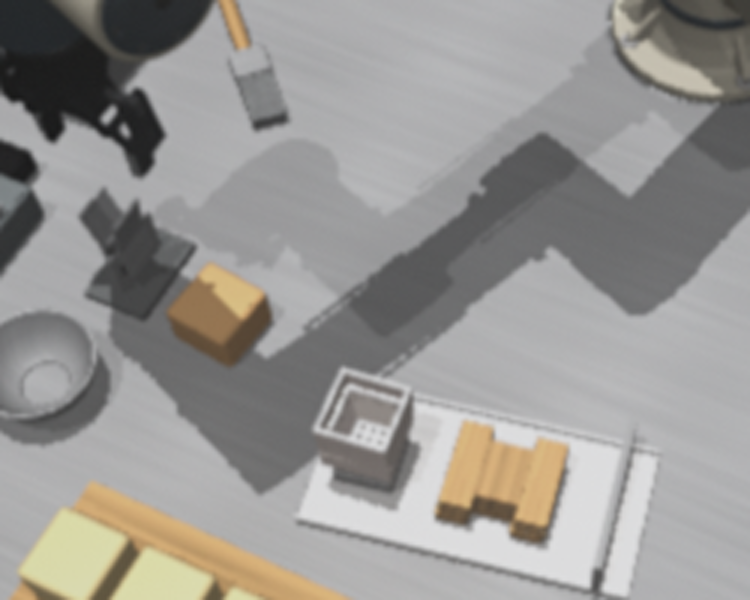

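The crop shows the moulds as one upright stack at (365,430), the three boards piled squarely at (503,480), and the clip still on its stand at (125,235).

```bash
python3 - <<'E'
from h import *
p=(np.array([(343,368),(413,383),(391,452),(313,430)])+.5)/3-.5+np.array((80,70)); w=ray("scene",p,.114); print(w,w.mean(0),np.linalg.norm(np.diff(w,axis=0),axis=1))
print("brd",ray("scene",(247.6,228.3),.054),ray("top",(243,166),.054))
E
```

```text
[[ 0.62307794 -0.11733508]
 [ 0.61041649 -0.05448696]
 [ 0.67815061 -0.04065776]
 [ 0.68787038 -0.11113129]] [ 0.64987886 -0.08090277] [0.06411083 0.06913146 0.07114065]
brd [[0.63241308 0.04346244]] [[0.6279648  0.03934471]]
```

Call:
apply_moves(commands=[[1,0,1.5,0,0,0,0],[1,0,0,1.5,0,0,0],[1,0,0,1.5,0,0,0],[1,0,0,1,0,0,0],[1,0,0,0,0,0,0],[1,0,0,0,0,0,0]], squeeze=20)

```text
clock: 45.97
eef_pos: [0.5671, -0.3939, 0.1562]
eef_rot: [1.0, 0.0, -0.001, -0.0]
ft_force: [0.6, 0.6, 1.0]
opening: 0.0855
grip_force: 0.0
```

```bash
python3 plan.py .5645 -.401 .078 90
```

```text
at [ 0.5671 -0.3939  0.1562] phi -89.9 tilt [-0.06  0.01] | turn z 180.1 | shift cm [ 0.25 -0.71  7.82] | min rows 1.9 q6 end -55
```

Call:
apply_moves(commands=[[1,-0.2,0.7,0,0,0,0],[1,0,0,2,0,0,0],[1,0,0,2,0,0,0],[1,0,0,2,0,0,0],[1,0,0,1.3,0,0,0],[1,0,0,0,0,0,0],[1,0,0,0,0,0,0]])

```text
clock: 46.55
eef_pos: [0.5651, -0.4022, 0.084]
eef_rot: [1.0, -0.0, -0.0, 0.0]
ft_force: [0.1, -1.1, 2.3]
opening: 0.0854
grip_force: 0.0
```

```bash
python3 plan.py .5645 -.401 .078 90;python3 - <<'E'
from h import *
a=ctrl.read_camera("scene")[:,:,::-1]; b=ctrl.read_camera("top")[:,:,::-1]
cv2.imwrite("pics/d2.png",np.hstack([cv2.resize(a[90:190,70:170],(400,400),interpolation=cv2.INTER_CUBIC),cv2.resize(b[140:240,330:430],(400,400),interpolation=cv2.INTER_CUBIC)]))
E
```

```text
at [ 0.5651 -0.4022  0.084 ] phi -90.0 tilt [-0.   -0.04] | turn z 180.0 | shift cm [0.06 0.12 0.6 ] | min rows 0.1 q6 end -55
```

View pics/d2.png

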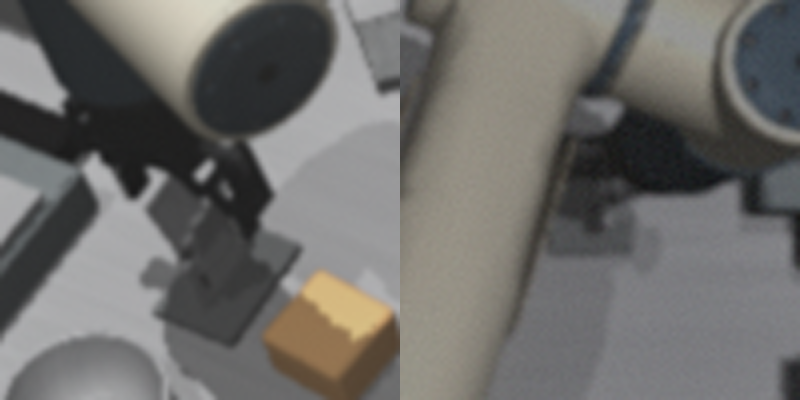

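The crop shows the fingers on either side of the clip's two levers, at (175,210) and (215,235). I lower 6 mm and pinch.

Call:
apply_moves(commands=[[1,0,0,0.6,0,0,0],[1,0,0,0,0,0,0],[0.3,0,0,0,0,0,0],[0.1,0,0,0,0,0,0],[-0.1,0,0,0,0,0,0],[-0.3,0,0,0,0,0,0],[-0.6,0,0,0,0,0,0],[-1,0,0,0,0,0,0]])

```text
clock: 47.32
eef_pos: [0.566, -0.4028, 0.0803]
eef_rot: [1.0, 0.0, 0.002, 0.002]
ft_force: [-2.1, -0.1, 8.6]
opening: 0.0214
grip_force: 23.1
```

Call:
apply_moves(commands=[[-1,0,0,0,0,0,0],[-1,0,0,0,0,0,0],[-1,0,0,0,0,0,0],[-1,0,0,0,0,0,0],[-1,0,0,0,0,0,0],[-1,0,0,0,0,0,0]])

```text
clock: 47.82
eef_pos: [0.5661, -0.4028, 0.0803]
eef_rot: [1.0, 0.0, 0.002, 0.002]
ft_force: [-0.9, 1.4, 7.7]
opening: 0.0217
grip_force: 23.1
```

```bash
python3 plan.py .5645 -.401 .078 90
```

```text
at [ 0.5661 -0.4028  0.0803] phi -90.0 tilt [ 0.21 -0.19] | turn z 180.0 | shift cm [0.16 0.18 0.23] | min rows 0.1 q6 end -55
```

Call:
apply_moves(commands=[[-1,0,0,-1,0,0,0],[-1,0,0,-2,0,0,0],[-1,0,0,-3,0,0,0],[-1,0,0,-3,0,0,0],[-1,0,0,-3,0,0,0],[-1,0,0,0,0,0,0],[-1,0,0,0,0,0,0]])

```text
clock: 48.4
eef_pos: [0.5658, -0.4021, 0.2001]
eef_rot: [1.0, -0.0, 0.002, 0.001]
ft_force: [-0.1, -0.0, -2.0]
opening: 0.0218
grip_force: 21.9
```

```bash
python3 plan.py .6104 .1413 .2 100.2; python3 - <<'E'
from h import *
a=ctrl.read_camera("scene")[:,:,::-1]; b=ctrl.read_camera("top")[:,:,::-1]
cv2.imwrite("pics/d3.png",np.hstack([cv2.resize(a[80:160,70:150],(400,400),interpolation=cv2.INTER_CUBIC),cv2.resize(a[200:280,240:320],(400,400),interpolation=cv2.INTER_CUBIC)]))
d=np.array([-.177,.984]); pad=np.array([.629,.038])
for t,uv,z in(("face",[(454,175)],.036),):
    w=ray("top",(np.array(uv)+.5)/4-.5+np.array((100,130)),z)[0]; print(t,w,(w-pad)@d+.004)
g=cv2.cvtColor(b,cv2.COLOR_BGR2GRAY); print("top row174",g[172:177,198:224].mean(0).round())
E
```

```text
at [ 0.5658 -0.4021  0.2001] phi -90.0 tilt [ 0.25 -0.11] | turn z -10.2 | shift cm [ 14.01 -52.69  -0.07] | min rows 13.1 q6 end 87
face [0.60740319 0.13691665] 0.1051566216188771
top row174 [124. 124. 125. 125. 124. 124. 133. 145. 151. 151. 151. 150. 148. 141.
 132. 119. 121. 138. 149. 152. 151. 152. 150. 151. 151. 150.]
```

View pics/d3.png

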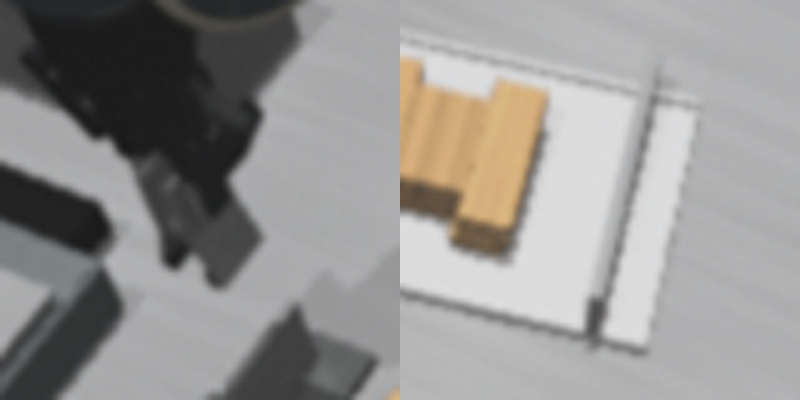

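The left half shows the clip hanging in the gripper with its jaws open and down at (200,245). The right half shows the boards squarely piled and the wall's top edge running from (658,60) to (600,300).

Call:
apply_moves(commands=[[-1,0,0,0,0,0,-5.1],[-1,0,0,0,0,0,-5.1],[-1,1,-3.7,0,0,0,0],[-1,1,-3.7,0,0,0,0],[-1,1,-3.7,0,0,0,0],[-1,1,-3.7,0,0,0,0],[-1,1,-3.7,0,0,0,0],[-1,1,-3.7,0,0,0,0]])

```text
clock: 49.17
eef_pos: [0.5837, -0.1706, 0.1957]
eef_rot: [0.996, 0.089, -0.002, -0.0]
ft_force: [1.0, -0.3, -0.5]
opening: 0.0217
grip_force: 21.9
```

Call:
apply_moves(commands=[[-1,1,-3.7,0,0,0,0],[-1,1,-3.7,0,0,0,0],[-1,1,-3.7,0,0,0,0],[-1,1,-3.7,0,0,0,0],[-1,1,-3.7,0,0,0,0],[-1,1,-3.7,0,0,0,0],[-1,1,-3.7,0,0,0,0],[-1,1,-3.7,0,0,0,0]])

```text
clock: 49.83
eef_pos: [0.6101, 0.1346, 0.1957]
eef_rot: [0.996, 0.089, -0.002, 0.0]
ft_force: [0.7, -1.1, -1.3]
opening: 0.0216
grip_force: 21.9
```

Call:
apply_moves(commands=[[-1,0,-0.9,0,0,0,0],[-1,0,0,0,0,0,0],[-1,0,0,0,0,0,0]])

```text
clock: 50.08
eef_pos: [0.6088, 0.1421, 0.1958]
eef_rot: [0.996, 0.089, -0.001, 0.001]
ft_force: [-0.8, -0.7, 0.2]
opening: 0.0215
grip_force: 21.9
```

```bash
python3 plan.py .6104 .1413 .13 100.2
```

```text
at [0.6088 0.1421 0.1958] phi -79.7 tilt [-0.16 -0.08] | turn z 0.1 | shift cm [0.16 0.1  6.58] | min rows 1.6 q6 end 87
```

Call:
apply_moves(commands=[[-1,0,0.1,0,0,0,0],[-1,0,0,2,0,0,0],[-1,0,0,2,0,0,0],[-1,0,0,2,0,0,0],[-1,0,0,0.8,0,0,0],[-1,0,0,0,0,0,0],[-1,0,0,0,0,0,0]])

```text
clock: 50.67
eef_pos: [0.6101, 0.1398, 0.1298]
eef_rot: [0.996, 0.088, 0.0, 0.0]
ft_force: [-0.3, -0.4, -0.4]
opening: 0.0217
grip_force: 21.9
```

```bash
python3 plan.py .6104 .1413 .080 100.2
```

```text
at [0.6101 0.1398 0.1298] phi -79.9 tilt [ 0.01 -0.04] | turn z -0.1 | shift cm [ 0.06 -0.15  4.98] | min rows 1.2 q6 end 87
```

Now I lower in steps and watch the force.

Call:
apply_moves(commands=[[-1,0,-0.1,0.5,0,0,0],[-1,0,0,1,0,0,0],[-1,0,0,0.8,0,0,0],[-1,0,0,0,0,0,0]])

```text
clock: 51.0
eef_pos: [0.6083, 0.1416, 0.104]
eef_rot: [0.996, 0.089, -0.002, 0.0]
ft_force: [-1.0, -0.7, -1.5]
opening: 0.0222
grip_force: 21.9
```

Call:
apply_moves(commands=[[-1,0,0,0.5,0,0,0],[-1,0,0,0.5,0,0,0],[-1,0,0,0.5,0,0,0],[-1,0,0,0.3,0,0,0],[-1,0,0,0,0,0,0]])

```text
clock: 51.42
eef_pos: [0.6091, 0.1416, 0.0873]
eef_rot: [0.996, 0.089, -0.001, 0.0]
ft_force: [-0.6, -0.0, -1.5]
opening: 0.0213
grip_force: 21.9
```

```bash
python3 plan.py .6104 .1413 .080 100.2
```

```text
at [0.6091 0.1416 0.0873] phi -79.8 tilt [-0.09 -0.03] | turn z -0.0 | shift cm [0.12 0.06 0.73] | min rows 0.2 q6 end 87
```

Call:
apply_moves(commands=[[-1,0,0,0.3,0,0,0],[-1,0,0,0.2,0,0,0],[-1,0,0,0.2,0,0,0],[-1,0,0,0.1,0,0,0],[-1,0,0,0,0,0,0],[-1,0,0,0,0,0,0]])

```text
clock: 51.92
eef_pos: [0.6097, 0.1418, 0.0805]
eef_rot: [0.996, 0.089, 0.0, -0.0]
ft_force: [0.0, 0.1, -0.4]
opening: 0.0216
grip_force: 22.0
```

Call:
apply_moves(commands=[[-1,0,0,0.1,0,0,0],[-1,0,0,0,0,0,0],[-0.3,0,0,0,0,0,0],[-0.1,0,0,0,0,0,0],[0.2,0,0,0,0,0,0],[0.6,0,0,0,0,0,0],[1,0,0,0,0,0,0],[1,0,0,0,0,0,0]])

```text
clock: 52.58
eef_pos: [0.6097, 0.1419, 0.0793]
eef_rot: [0.996, 0.089, 0.0, -0.0]
ft_force: [0.8, 0.2, 0.2]
opening: 0.0839
grip_force: 0.0
```

Call:
apply_moves(commands=[[1,0,0,0,0,0,0],[1,0,0,-1,0,0,0],[1,0,0,-2,0,0,0],[1,0,0,-3,0,0,0],[1,0,0,-4,0,0,0],[1,0,0,-3,0,0,0],[1,0,0,0,0,0,0]])

```text
clock: 53.17
eef_pos: [0.613, 0.1421, 0.2187]
eef_rot: [0.996, 0.089, 0.007, -0.001]
ft_force: [0.0, 0.2, 1.2]
opening: 0.0851
grip_force: 0.0
```

Call:
apply_moves(commands=[[1,3,0,0,0,0,0],[1,4,0,0,0,0,0],[1,4,0,0,0,0,0],[1,4,0,0,0,0,0],[1,4,0,0,0,0,0],[1,0,0,0,0,0,0],[1,0,0,0,0,0,0]])

```text
clock: 53.75
eef_pos: [0.7811, 0.1734, 0.2054]
eef_rot: [0.996, 0.089, -0.003, 0.001]
ft_force: [0.2, -0.2, -1.3]
opening: 0.0855
grip_force: 0.0
```

```bash
python3 plan.py .6104 .1413 .080 100.2; python3 - <<'E'
from h import *
for n in("scene","top"):
    a=ctrl.read_camera(n)[:,:,::-1].copy(); cv2.imwrite(f"pics/end_{n}.png",a)
a=cv2.imread("pics/end_scene.png"); o=cv2.imread("pics/last_scene.png")
# dark new pixels near the wall (clip), vs. before
g=cv2.cvtColor(a,6).astype(int); g0=cv2.cvtColor(o,6).astype(int)
m=np.zeros(g.shape,bool); m[195:270,265:320]=True
d=(m&(g0-g>35)).astype(np.uint8); n_,l,s,c=cv2.connectedComponentsWithStats(d)
for i in range(1,n_):
    if s[i,4]>15: print(s[i],c[i])
for z in(.0,.033,.065,.097,.113): print(z,proj("scene",[.6104,.1413,z]))
print("wall ends",proj("scene",[[.6104+.02*.984,.1413+.02*.177,.113],[.6104-.02*.984,.1413-.02*.177,.113]]))
for y in range(205,262,3): print(y,' '.join('%3d'%v for v in g[y,270:312:2]))
E
```

```text
at [0.7811 0.1734 0.2054] phi -79.8 tilt [-0.3  -0.09] | turn z -0.0 | shift cm [-17.3    0.13  12.64] | min rows 5.1 q6 end 87
[265 195  42   9 282] [284.78723404 198.22695035]
[ 265  195   55   75 2974] [289.66139879 238.05850706]
0.0 [[283.28276917 243.76516526]]
0.033 [[284.01049662 238.87389441]]
0.065 [[284.74892301 233.91071286]]
0.097 [[285.52188249 228.71542422]]
0.113 [[285.92207811 226.02559142]]
wall ends [[284.18082801 232.97601834]
 [287.63399308 219.19225948]]
205 187 205 213 217 215 212 208 206 206 209 213 218 216 210 198 174 137 104  88  88 151
208 109 117 129 150 162 168 181 187 184 177 167 158 145 124 110  95  89  87  90 138 190
211  92  93  93  93  95  98 100  99  99  98  97  94  92  91  90  90  89  93 138 171 181
214  91  93  93  93  92  93  94  93  93  93  93  91  91  91  89  90 102 137 165 169 168
217  92  92  93  93  93  92  93  92  92  93  92  91  90  91  92 110 125 149 154 154 155
220  92  92  92  93  91  92  92  93  93  92  92  91  91  98 111 119 128 135 136 136 136
223  91  92  92  93  93  92  93  92  92  91  91  91  91 104 107 109 115 115 115 114 117
226 
[... 351 characters left out ...]
  72  80  87  89  90  91  89  90  87  83  75  66  56  47  42  41  60 167 176 176 173
241  47  48  50  52  54  54  51  50  49  47  47  50  44  42  42  39  97 171 161 155 151
244  46  46  46  46  45  45  45  44  44  43  43  40  40  42  41  44 131 158 153 150 150
247  45  45  45  45  44  44  43  43  43  43  42  42  41  41  39  60 147 155 153 154 155
250  46  45  44  46  43  44  43  43  43  43  41  41  41  41  39  95 155 154 155 155 154
253  45  45  45  44  44  44  43  43  42  43  43  41  41  39  52 137 154 156 155 155 155
256  46  46  46  45  44  44  43  43  43  42  42  41  40  45 118 155 153 153 152 152 155
259  46  45  46  45  45  44  44  43  42  42  42  42  44 121 155 154 156 151 150 153 153
```

The arm hides the wall here, so I move it back out of the way to check the clip.

Call:
apply_moves(commands=[[1,-4,0,0,0,0,0],[1,-4,0,0,0,0,0],[1,-4,0,0,0,0,0],[1,-4,0,0,0,0,0],[1,-4,0,0,0,0,0],[1,-4,0,0,0,0,0],[1,-4,0,0,0,0,0],[1,-4,0,0,0,0,0]])

```text
clock: 54.52
eef_pos: [0.4765, 0.1181, 0.2136]
eef_rot: [0.996, 0.089, 0.002, -0.001]
ft_force: [0.4, 1.1, 1.6]
opening: 0.0855
grip_force: 0.0
```

Call:
apply_moves(commands=[[1,0,-4,0,0,0,0],[1,0,-4,0,0,0,0],[1,0,-4,0,0,0,0],[1,0,-4,0,0,0,0],[1,0,0,0,0,0,0],[1,0,0,0,0,0,0]])

```text
clock: 55.02
eef_pos: [0.4501, 0.2778, 0.2134]
eef_rot: [0.996, 0.091, 0.001, -0.001]
ft_force: [0.3, -2.0, -0.5]
opening: 0.0854
grip_force: 0.0
```

```bash
python3 boards.py; python3 - <<'E'
from h import *
a=cv2.imread("pics/last_scene.png"); g=cv2.cvtColor(a,6).astype(int)
for y in range(204,262,3): print(y,' '.join('%3d'%v for v in g[y,266:316:2]))
E
```

```text
top [243. 166.] [0.6348 0.0394] [0.6349 0.0394] [83.9729 99.4249] 9.8767
scene [248. 228.] [0.6157 0.0357] [0.615  0.0352] [82.7244 98.1331] 10.0087
204 185 186 186 187 188 187 186 184 183 180 182 182 183 183 185 186 185 183 181 180 181 182 181 181 180
207 182 185 187 188 188 188 189 189 188 187 185 183 182 180 180 181 181 181 182 183 181 181 180 180 179
210 185 185 185 185 185 188 188 189 189 188 188 188 182 181 183 181 180 178 179 180 180 180 181 181 180
213 187 196 201 201 196 190 186 186 186 186 188 185 176 175 187 186 184 183 180 179 178 178 178 180 179
216 218 219 218 201 196 174 177 187 198 199 197 184 167 158 168 184 185 185 185 185 183 181 179 179 178
219 185 178 216 223 224 224 224 212 145 199 194 180 137 165 192 205 197 187 182 185 184 184 184 183 181
222 184 161 210 218 223 224 223 188 100 183 206 174 153 195 138 197 200 177 181 180 180 180 182 184 183
225 180 151 213 221 224 223 216 160  82 156 138 108 122 102 159 220 206 178 184 183 181 179 179 178 178
228 156 142 213 223 223 223 208 120  91 171 115 154 108 101 185 222 182 178 180 181 182 183 183 181 179
231 120 166 220
[... 428 characters left out ...]
 146  85 177 141  61  95 124 129 172 162 174 181 181 179 176 177 177 177 178
246 222 223 223 223 223 222 169 161 183 117 116 122 133 163 169 181 181 181 180 180 180 181 180 177 174
249 223 223 224 223 223 215 161 179 167 123 130 149 153 184 174 181 181 180 180 181 181 181 179 179 180
252 223 223 222 224 223 223 215 187 141 211 216 194 165 195 175 177 178 180 181 181 180 180 182 181 180
255 223 223 223 223 223 223 207 179 144 220 223 223 222 176 180 182 180 180 178 177 179 180 181 181 182
258 223 223 222 222 223 221 187 158 166 220 223 223 214 178 181 181 181 181 182 181 180 178 177 177 179
261 224 223 222 223 223 207  95  98 209 222 223 223 207 175 181 180 181 180 180 180 181 181 181 179 178
```

The dark lever edges in the image (columns 280–294, from row 219 down) match the position predicted for a seated clip, and its release height equals the pick height. I'm handing in.

```bash
python3 -c "
from plant import ctrl
print(ctrl.hand_in())"
```

```text
the job is handed in; nothing more can be done
None
```

I handed the job in: three moulds nested upright in the pocket, three boards piled on the pad, the clip on the end wall, and the cheese and jar untouched; the judge gave no verdict, and I checked the seated clip only from its image position and release height.

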